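Walk the jacketed fossil into its dock and lock it

ROBOT

A 6-joint arm with a two-finger parallel gripper is mounted at the origin on a cart in front of the work surface, level with it; the furniture and walls round the work are solid. World frame = base frame: x ahead of the robot, y to its left, z up, the work surface at z = 0. Lengths are in m, angles in rad, forces in N, time in s.
With the tool pointing down it reaches from about 0.275 to 0.725 m from the base axis. Payload 15.9 kg.
Tool frame: the origin (TCP) lies between the finger pads; the fingertips stand manip.finger_overhang ahead of it and the grasp point (between the pads) lies 5 mm behind it (manip.finger_overhang is the distance from the TCP to the fingertips, in m); z points along the fingers, y is the line along which they close (so a half turn about z gives the same grasp; the last joint's range is limited). The gripper opens to 85 mm and grips with 20 to 120 N. Pads are 22 mm wide; open, the fingers measure 114 mm over their backs; the gripper's body (76 mm by 85 mm) begins 54 mm behind the grasp point. The pads swing forward as they close: fully open they stand 13 mm farther back than shut.
Start: joints at [1.278, 0.213, -0.034, 1.323, 0, 1.571], TCP at [0.144, 0.479, 0.245] pointing down, gripper open.
Joint ranges: [-2.98, 2.98], [-0.74, 1.72], [-1.14, 1.35], [-2.1, 2.04], [-1.57, 1.44], [-3.14, 3.14]. Speed limits (rad/s): [1.89, 1.89, 2.39, 2.57, 3.14, 3.14].

INTERFACE

Orientations are given as a 3x3 rotation matrix whose columns are the frame's x, y, z axes.
In Python, from cell import telemetry, cams, finish_job, manip gives the robot as it stands.
- The arm moves only by the tool servo_tool, never from a script. Its argument "moves" is a list of rows, each a list of 7 numbers: the finger opening in mm, from 0 to 85.4, then the shift along the tool's x, y, z in mm, then the turn, a rotation vector about the tool's x, y, z in units of 6 degrees (1.0 is 6 degrees). In form: [[claw, tx, ty, tz, rx, ry, rz], ...]. A call has 1 to 5 rows; each row is the pose to reach, as a shift and turn from the pose commanded when the call began, along the tool's axes at that moment; what a row does not reach only later rows make up. A row lasts 1/12 s, in which the tool goes at most 41.7 mm and 7.16 degrees, less where a joint would pass 70% of its speed; a pose out of reach is approached as far as the arm can. A call with a gripper value outside its range is refused whole. The fingers move at their own pace and stop on an object; "grip_force" is the grip in N (left out, the last holds). Time passes only in rows, so rows that repeat a pose let the fingers close. It gives the time, the measured TCP pose, the force, the opening and the grip force at its end, in the units of the state.
- telemetry.state(): the state, without advancing time (a new reading comes with each control period).
- cams.grab_frame(name): name is "scene" or "side" or "wrist"; returns a dict with "image" (480x640x3 uint8, blue, green, red), "camera_matrix" (3x3 intrinsics, pixels), "dist_coeffs" ([k1, k2, p1, p2, k3] as OpenCV has them; the pictures are not rectified), "position" and "attitude" of the camera in the world; the wrist camera has in their place "mount" (4x4, takes a point from camera to tool coordinates, whose origin is the TCP and whose axes are the flange's). Camera axes: x right, y up, looking along -z (the intrinsics and any distortion apply to the point x, -y, -z); pixel columns grow to the right and rows downward; lengths in m; the calibration is good to about 2 mm. A picture is of the moment at which its call begins: read the wrist's pose just before it. There is no depth.
- finish_job(): hands the job in; it is judged then, once.
The state is a dict: "time_s": time; "joints": joint angles; "joint_velocities": joint speeds; "tau": joint torques, N m; "eef_pos": TCP position; "ee_rot": TCP orientation; "wrist_force": force on the tool from outside, world axes, zero at the start; "ft_torque": the same for the moment, N m; "width": finger opening in m; "grasp_force": force on a finger pad.
Only numpy, scipy, OpenCV 4.12 (cv2) and the standard library are available. Lean on these libraries where they do the work, as an engineer would, in place of code of your own. Each camera call takes 0.05 s, during which the arm holds its last target. There are 200 camera calls.

TASK

The heavy fossil on its plywood carrier board has to go home in the wooden dock for air-scribing. Keep the board flat on the bench and walk it in gently by pushing its two near corners in turn, a little at a time, never touching the fossil or its plaster jacket, until both sides of the board sit fully home against the back stop; only then turn both turn-buttons fully across its near edge. Leave the tools and things around it where they are.

Things in the scene. Friction and masses are not known exactly. Their poses are not given: they have to be found in the camera images.
- dock: Fixed wooden dock. Origin: where the centre of the carrier board's underside lies when fully home (bench top); x points in the insertion direction, away from the robot, y left. Back stop, 26 mm high, face at x = +65 mm. Two side cleats, 16 mm high, 20 mm wide, run to x = -100 mm, splayed like a funnel: inner faces at y = +-112 mm at the stop, +-123.6 mm at the near end.
- carrier: Loose plywood board, 130 mm deep (x), 220 wide (y), 28 thick; origin at the centre of its underside, axes as the dock's. About 1.5 kg with its load. Starts 50 to 72 mm short of home, between the cleats, askew. Sliding it takes some 6 to 12 N, more where it rubs on a cleat; a push at one corner turns it and the other falls back a little; pushed too far on one side it wedges. Over 25 N of push would harm the fossil.
- fossil: Plaster jacket with dark bone in it, fixed on the board; fragile. Oval, 150 mm wide, 130 long, up to 44 high above the board's top. It overhangs the middle of the board's near edge by about 20 mm, up to 55 mm either side of the centre line, from just above the board's top up: only the outer 50 mm of the near edge on either side can be pushed. Origin on the board's top, at its centre.
- near_left_corner (a point): The near left top corner of the carrier board (28 mm above its underside, at x = -65 mm, y = +110 mm of the board). Home when it lies at x = -65 mm in the dock's frame.
- near_right_corner (a point): The near right top corner of the carrier board (at x = -65 mm, y = -110 mm of the board). Home when it lies at x = -65 mm in the dock's frame.
- turn_button_left (a joint): Left turn-button, a steel bar 16 mm wide, reaching 70 mm from its pivot (x = -75.0, y = +131.8 mm in the dock's frame), 17 to 25 mm above the bench. 0 rad: points to the robot (dock -x); grows as it swings inward (right); 1.571 rad, its stop: fully across the board's near edge, 2 mm clear of a board that is home. Stays where left; about 1.5 N at the knob turns it.
- turn_button_right (a joint): Right turn-button, the mirror image (pivot at x = -75.0, y = -131.8 mm in the dock's frame): 0 rad points to the robot, it grows as the bar swings inward (left), 1.571 rad is fully across.
- left_knob (a point): Middle of the black knob on the left turn-button: 15 mm diameter, upright, from 25 to 47 mm above the bench, 50 mm from the pivot.
- right_knob (a point): Middle of the black knob on the right turn-button: 15 mm diameter, upright, from 25 to 47 mm above the bench, 50 mm from the pivot.
- air_scribe: Bystander: pen-like air scribe, 180 mm long, lying to the right.
- dental_pick: Bystander: thin steel pick, 158 mm long, lying along the dock's left cleat.
- brush: Bystander: brush, 165 mm long, lying behind the back stop.
- chisel: Bystander: dark cold chisel, 148 mm long, lying along the dock's right cleat.
- notebook: Bystander: notebook, 146 x 102 x 14 mm, lying to the left.
- plaster_cup: Bystander: pale cup, 70 mm wide, 77 mm high, standing to the right.
- marker: Bystander: black marker, 135 mm long, lying to the right at the bench's near edge.
- pin_vice: Bystander: small wooden-handled pin vice, 100 mm long, lying to the right, beyond the bench vice.

How it is judged:
On the way, in this order (a step that is already met when the one before it is completed fails the run):
1. the board is fully home: both its near corners within 1.5 mm of their home line, before either button is turned across (x of each of near_left_corner, near_right_corner in the frame of dock above -0.0665 m and value of joint each of turn_button_left, turn_button_right below 0.7 rad), for 0.2 s.
2. both turn-buttons are across the near edge (value of joint each of turn_button_left, turn_button_right above 1.48 rad), for 0.2 s.
At the end, for the whole second after the job is handed in: Both near corners of the board lie within 1.5 mm of home (x = -65 mm in the dock's frame), the board is flat on the bench and still, and both turn-buttons are turned to more than 1.48 rad of their 1.571 (all of step 2 and x of each of near_left_corner, near_right_corner in the frame of dock above -0.0665 m and height (world z) of carrier below 0.003 m and angle between carrier's own z axis and vertical below 0.03 rad and linear speed of carrier below 0.01 m/s); the robot touches nothing.
It fails at once if the fossil or its jacket is touched (over 1 N) (contact force between any of the arm, the fingers and fossil above 1 N).
It fails at once if the board is pressed with more than 25 N (contact force between any of the arm, the fingers and carrier above 25 N).
It fails at once if the board is lifted or tipped off the bench (height (world z) of carrier above 0.006 m or angle between carrier's own z axis and vertical above 0.06 rad).
It fails at once if a bystander is moved by more than 20 mm (distance of any of air_scribe, dental_pick, brush, chisel, notebook, plaster_cup, marker, pin_vice from where it was at the start of the episode above 0.02 m).
It also fails if it takes over 72 s, if anything falls off the work surface, if the arm or the gripper's body presses on something with over 40 N, if the wrist force passes 120 N, or if a joint passes its speed limit or range.

## Working session

There is one attempt and no reset: what is moved stays moved. The work goes in short steps, Python scripts to look and compute and a tool call to move; the robot and the scene stay as the last step left them, time stands still between calls to the robot, and variables do not carry over. Pictures are saved under pics/ and viewed, at most 10 in all, crops included, and the job is handed in when it is done.

Besides the shell and the picture viewer there is one more tool, called after ">>>" as name(argument=value, ...) on one line, values as JSON. servo_tool: Moves the arm, as the interface text tells. Its arguments: {"type":"object","properties":{"moves":{"type":"array"},"grip_force":{"type":"number"}},"required":["moves"]}

```bash
mkdir -p pics; ls
cat > h.py <<'E'
import numpy as np,cv2
from cell import telemetry,cams,manip
def ray(f,px):
    d=cv2.undistortPoints(np.array([[px]],float),np.array(f["camera_matrix"]),np.array(f["dist_coeffs"]))[0,0]
    c=np.array([d[0],-d[1],-1.0])
    if "mount" in f:
        s=f["st"];M=np.array(f["mount"]);R=np.array(s["ee_rot"])
        return R@M[:3,3]+np.array(s["eef_pos"]),R@M[:3,:3]@c
    return np.array(f["position"]),np.array(f["attitude"])@c
def onz(f,px,z):
    o,d=ray(f,px);return o+d*(z-o[2])/d[2]
def grab(n):
    s=telemetry.state();f=cams.grab_frame(n);f["st"]=s;return f
E
python3 - <<'E'
from h import *
import pickle
s=telemetry.state();print(s,manip.finger_overhang)
for n in("scene","side"):
    f=grab(n);pickle.dump(f,open(n+".pkl","wb"));cv2.imwrite(f"pics/{n}.png",f["image"]);print(n,f["position"],np.shape(f["attitude"]))
E
```

```text
pics
{'time_s': 0.0, 'joints': array([ 1.27796760e+00,  2.13371449e-01, -3.50797941e-02,  1.32348224e+00,
       -5.19167324e-06,  1.57076484e+00]), 'joint_velocities': array([ 4.53757039e-05,  2.33376612e-04, -1.61102212e-03, -1.06375883e-03,
        7.94142298e-05, -5.77525199e-05]), 'tau': array([ 1.31118002e-03, -6.86155701e+01,  4.87119877e+01,  1.75344961e-02,
        1.24617222e-04, -1.06011865e-05]), 'eef_pos': array([0.14423772, 0.47840127, 0.24480029]), 'ee_rot': array([[-9.57440252e-01,  2.88631355e-01, -3.23283725e-04],
       [ 2.88631536e-01,  9.57439631e-01, -1.09025064e-03],
       [-5.15586826e-06, -1.13715972e-03, -9.99999353e-01]]), 'wrist_force': array([ 0.14315478, -0.21940948, -0.45918306]), 'ft_torque': array([ 0.00305293, -0.00711902, -0.01810596]), 'grasp_force': 0.0, 'width': 0.0853140891976331} 0.014
scene [-0.38171887 -0.52304013  1.14608949] (3, 3)
side [-0.06978703 -0.17883774  1.32461835] (3, 3)
```

View pics/scene.png

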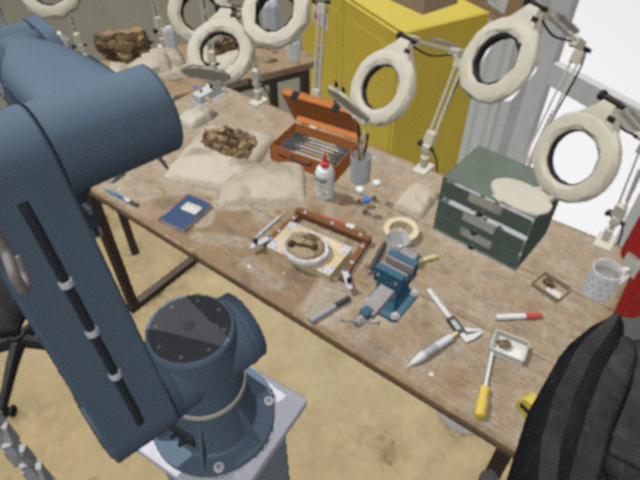

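View pics/side.png

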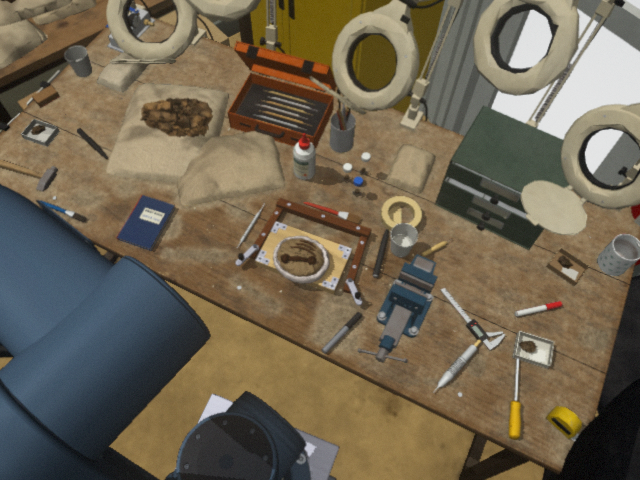

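The side view shows the dock with the board around (305,255), and the knobs near (243,255) and (353,290). I'll enlarge it.

Run:
```python
from h import *
import pickle
f=pickle.load(open("side.pkl","rb"))
c=f["image"][190:310,225:385];cv2.imwrite("pics/side_c.png",cv2.resize(c,None,fx=5,fy=5,interpolation=cv2.INTER_CUBIC))
for p,z in(((243,255),.03),((353,290),.03),((305,255),.05),((283,205),.026),((367,237),.026),((402,240),.07)):print(p,onz(f,p,z).round(3))
```

```text
(243, 255) [0.491 0.238 0.03 ]
(353, 290) [ 0.505 -0.059  0.03 ]
(305, 255) [0.541 0.086 0.05 ]
(283, 205) [0.672 0.205 0.026]
(367, 237) [ 0.664 -0.04   0.026]
(402, 240) [ 0.665 -0.13   0.07 ]
```

View pics/side_c.png

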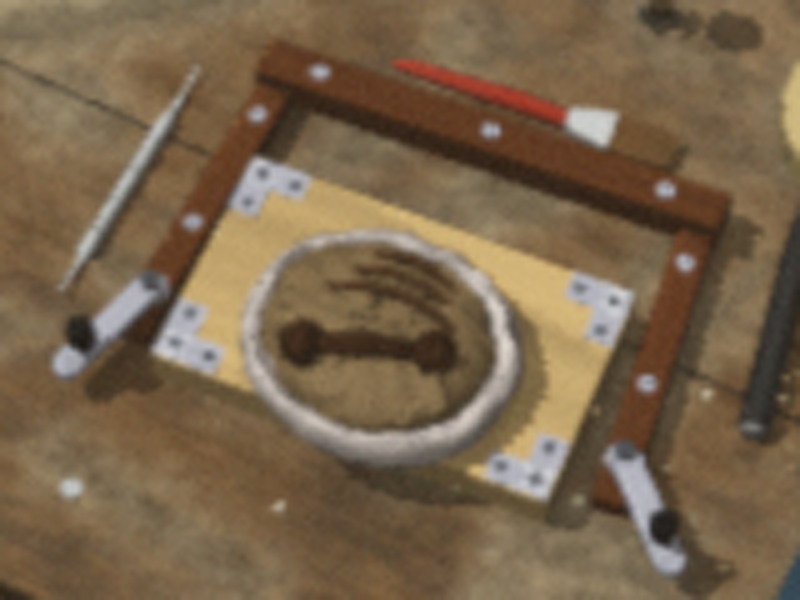

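The enlarged view shows the board's near corners at crop (152,350) and (548,500), the pivots at (152,285) and (625,453), and the stop screws at (320,70) and (665,188). I'll compute positions from these.

```bash
cat >> h.py <<'E'
def dock(pl,pr):
    y=(pl-pr)[:2];w=np.linalg.norm(y);y=y/w;x=np.array([y[1],-y[0]])
    o=(pl+pr)[:2]/2+0.075*x;return o,x,y,w
E
python3 - <<'E'
from h import *
import pickle
f=pickle.load(open("side.pkl","rb"))
P=lambda a,b,z:onz(f,(a/5+225-.4,b/5+190-.4),z)
pl,pr=P(152,283,.026),P(625,451,.026);o,x,y,w=dock(pl,pr)
print("dock",o,x,y,w,np.degrees(np.arctan2(x[1],x[0])))
for n,a,b,z in(("NL",152,350,.028),("NR",548,500,.028),("FL",258,156,.028),("FR",634,288,.028),("kL",78,328,.045),("kR",663,520,.045),("s1",320,70,.026),("s2",665,188,.026),("pickend",65,288,.003),("chis",752,425,.01)):
    p=P(a,b,z);d=p[:2]-o;print(n,p.round(4),"dock mm",(d@x*1e3).round(1),(d@y*1e3).round(1))
E
```

```text
dock [0.60385097 0.09128613] [0.99995244 0.0097527 ] [-0.0097527   0.99995244] 0.26224558560538475 0.5587972220886229
NL [0.4911 0.2045 0.028 ] dock mm -111.7 114.3
NR [ 0.4893 -0.0144  0.028 ] dock mm -115.6 -104.6
FL [0.6181 0.2012 0.028 ] dock mm 15.3 109.8
FR [ 0.6188 -0.0126  0.028 ] dock mm 14.0 -104.0
kL [0.4809 0.2397 0.045 ] dock mm -121.5 149.6
kR [ 0.4933 -0.073   0.045 ] dock mm -112.2 -163.2
s1 [0.6819 0.1927 0.026 ] dock mm 79.0 100.6
s2 [ 0.6829 -0.0067  0.026 ] dock mm 78.1 -98.7
pickend [0.518  0.2702 0.003 ] dock mm -84.1 179.7
chis [ 0.5761 -0.0944  0.01  ] dock mm -29.6 -185.4
```

>>> servo_tool(moves=[[0,-160,-90,40,0,0,-2.9],[0,-160,-90,40,0,0,-2.9],[0,-160,-90,40,0,0,-2.9],[0,-160,-90,40,0,0,-2.9],[0,-160,-90,40,0,0,-2.9]], grip_force=40)

```text
time_s: 0.52
eef_pos: [0.2727, 0.3438, 0.2044]
ee_rot: [[-1.0, -0.011, -0.0], [-0.011, 1.0, -0.001], [0.0, -0.001, -1.0]]
wrist_force: [0.3, -0.1, 0.1]
width: 0.0259
grasp_force: 0.0
```

>>> servo_tool(moves=[[0,-160,-163,80,0,0,0],[0,-160,-163,80,0,0,0],[0,-160,-163,80,0,0,0],[0,-160,-163,80,0,0,0],[0,-160,-163,80,0,0,0]])

```text
time_s: 0.93
eef_pos: [0.4117, 0.2058, 0.1357]
ee_rot: [[-1.0, -0.011, -0.0], [-0.011, 1.0, 0.0], [0.0, 0.0, -1.0]]
wrist_force: [0.1, 1.4, 0.4]
width: 0.0003
grasp_force: 0.0
```

>>> servo_tool(moves=[[0,-25,-25,10,0,0,0],[0,-25,-25,10,0,0,0],[0,-25,-25,10,0,0,0]])

```text
time_s: 1.18
eef_pos: [0.4364, 0.1812, 0.1255]
ee_rot: [[-1.0, -0.008, -0.002], [-0.008, 1.0, -0.001], [0.002, -0.001, -1.0]]
wrist_force: [-1.1, -0.6, 1.2]
width: 0.0001
grasp_force: 0.0
```

Run:
```python
from h import *
s=telemetry.state();print(s["eef_pos"],s["wrist_force"],s["width"],s["time_s"])
f=grab("wrist");cv2.imwrite("pics/w1.png",f["image"])
```

```text
[0.43641268 0.18124704 0.12553645] [-1.11268404 -0.61722301  1.19189019] 0.000143872640519563 1.1833
```

View pics/w1.png

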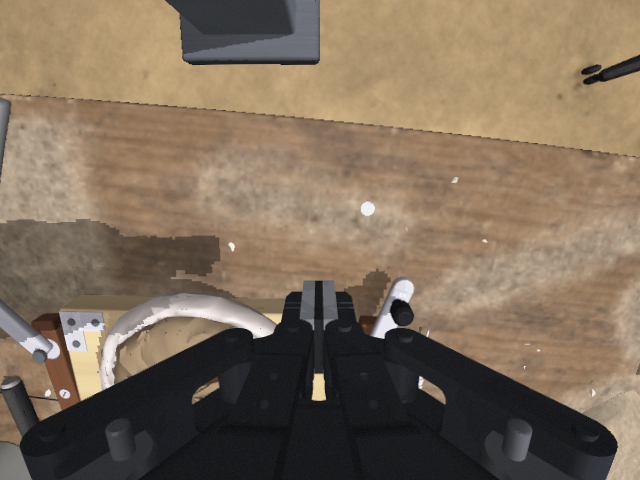

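The wrist view shows the closed fingers just short of the near-left corner, with the left knob at (402,312) to the side and the jacket clear towards the middle. Next I lower the tool.

>>> servo_tool(moves=[[0,0,6,41,0,0,0],[0,0,6,80,0,0,0],[0,0,6,102,0,0,0],[0,0,6,102,0,0,0]])

```text
time_s: 1.57
eef_pos: [0.4326, 0.1887, 0.021]
ee_rot: [[-1.0, -0.013, -0.006], [-0.013, 1.0, -0.002], [0.006, -0.002, -1.0]]
wrist_force: [-1.3, -0.3, -0.4]
width: -0.0001
grasp_force: 0.0
```

>>> servo_tool(moves=[[0,-15,0,0,0,0,0],[0,-30,0,0,0,0,0],[0,-35,0,0,0,0,0],[0,-35,0,0,0,0,0]])

```text
time_s: 1.9
eef_pos: [0.4722, 0.1902, 0.0259]
ee_rot: [[-1.0, -0.011, 0.002], [-0.011, 1.0, 0.001], [-0.002, 0.001, -1.0]]
wrist_force: [-0.2, 1.2, -0.2]
width: 0.0002
grasp_force: 0.0
```

>>> servo_tool(moves=[[0,-2,0,0,0,0,0],[0,-4,0,0,0,0,0],[0,-6,0,0,0,0,0],[0,-8,0,0,0,0,0]])

```text
time_s: 2.23
eef_pos: [0.4788, 0.1894, 0.0247]
ee_rot: [[-1.0, -0.011, 0.0], [-0.011, 1.0, 0.0], [-0.0, 0.0, -1.0]]
wrist_force: [-0.4, 0.0, -0.7]
width: -0.0003
grasp_force: 0.0
```

>>> servo_tool(moves=[[0,-1,0,0,0,0,0],[0,-2,0,0,0,0,0],[0,-3,0,0,0,0,0]])

```text
time_s: 2.48
eef_pos: [0.4805, 0.1894, 0.0243]
ee_rot: [[-1.0, -0.011, -0.003], [-0.011, 1.0, 0.001], [0.003, 0.001, -1.0]]
wrist_force: [-10.3, 3.5, 6.6]
width: 0.0
grasp_force: 5.0
```

>>> servo_tool(moves=[[0,-1,0,0,0,0,0],[0,-2,0,0,0,0,0],[0,-3,0,0,0,0,0]])

```text
time_s: 2.73
eef_pos: [0.4836, 0.1897, 0.0243]
ee_rot: [[-1.0, -0.012, -0.003], [-0.012, 1.0, 0.001], [0.003, 0.001, -1.0]]
wrist_force: [-8.6, 5.3, 5.2]
width: 0.0001
grasp_force: 4.6
```

>>> servo_tool(moves=[[0,-1,0,0,0,0,0],[0,-2,0,0,0,0,0],[0,-3,0,0,0,0,0],[0,-4,0,0,0,0,0]])

```text
time_s: 3.07
eef_pos: [0.4877, 0.1899, 0.0243]
ee_rot: [[-1.0, -0.012, -0.002], [-0.012, 1.0, 0.001], [0.002, 0.001, -1.0]]
wrist_force: [-9.5, 4.5, 4.5]
width: -0.0001
grasp_force: 4.4
```

>>> servo_tool(moves=[[0,20,0,0,0,0,0],[0,38,0,0,0,0,0],[0,38,-40,0,0,0,0],[0,38,-80,0,0,0,0],[0,38,-120,0,0,0,0]])

```text
time_s: 3.48
eef_pos: [0.4517, 0.0682, 0.0246]
ee_rot: [[-1.0, -0.013, 0.0], [-0.013, 1.0, -0.0], [-0.0, -0.0, -1.0]]
wrist_force: [1.4, -1.2, -0.3]
width: -0.0001
grasp_force: 0.0
```

>>> servo_tool(moves=[[0,0,-40,0,0,0,0],[0,0,-67,0,0,0,0],[0,-15,-67,0,0,0,0],[0,-24,-67,0,0,0,0],[0,-24,-67,0,0,0,0]])

```text
time_s: 3.9
eef_pos: [0.4785, 0.0022, 0.0245]
ee_rot: [[-1.0, -0.01, 0.001], [-0.01, 1.0, -0.0], [-0.001, -0.0, -1.0]]
wrist_force: [-0.7, 0.0, -1.0]
width: 0.0003
grasp_force: 0.0
```

>>> servo_tool(moves=[[0,-2,0,0,0,0,0],[0,-4,0,0,0,0,0],[0,-6,0,0,0,0,0],[0,-7,0,0,0,0,0]])

```text
time_s: 4.23
eef_pos: [0.4824, 0.0028, 0.024]
ee_rot: [[-1.0, -0.012, -0.003], [-0.012, 1.0, -0.001], [0.003, -0.001, -1.0]]
wrist_force: [-8.8, -4.2, 4.5]
width: 0.0004
grasp_force: 4.3
```

>>> servo_tool(moves=[[0,-1,0,0,0,0,0],[0,-2,0,0,0,0,0],[0,-3,0,0,0,0,0]])

```text
time_s: 4.48
eef_pos: [0.4852, 0.0028, 0.024]
ee_rot: [[-1.0, -0.012, -0.003], [-0.012, 1.0, -0.001], [0.003, -0.001, -1.0]]
wrist_force: [-8.7, -4.9, 4.3]
width: -0.0003
grasp_force: 4.0
```

>>> servo_tool(moves=[[0,-2,0,0,0,0,0],[0,-4,0,0,0,0,0],[0,-6,0,0,0,0,0],[0,-8,0,0,0,0,0]])

```text
time_s: 4.82
eef_pos: [0.4919, 0.0026, 0.0237]
ee_rot: [[-1.0, -0.012, -0.005], [-0.012, 1.0, -0.002], [0.005, -0.002, -1.0]]
wrist_force: [-19.4, -8.9, 12.0]
width: 0.0002
grasp_force: 10.3
```

>>> servo_tool(moves=[[0,20,0,0,0,0,0],[0,40,0,0,0,0,0],[0,40,40,0,0,0,0],[0,40,80,0,0,0,0],[0,40,120,0,0,0,0]])

```text
time_s: 5.23
eef_pos: [0.453, 0.1238, 0.0247]
ee_rot: [[-1.0, -0.01, 0.0], [-0.01, 1.0, 0.0], [-0.0, 0.0, -1.0]]
wrist_force: [1.3, -0.2, 0.0]
width: -0.0001
grasp_force: 0.0
```

>>> servo_tool(moves=[[0,0,40,0,0,0,0],[0,0,67,0,0,0,0],[0,-15,67,0,0,0,0],[0,-25,67,0,0,0,0],[0,-25,67,0,0,0,0]])

```text
time_s: 5.65
eef_pos: [0.4789, 0.1909, 0.0245]
ee_rot: [[-1.0, -0.013, 0.001], [-0.013, 1.0, 0.0], [-0.001, 0.0, -1.0]]
wrist_force: [0.3, -0.4, -0.0]
width: 0.0003
grasp_force: 0.0
```

>>> servo_tool(moves=[[0,-2,0,0,0,0,0],[0,-4,0,0,0,0,0],[0,-6,0,0,0,0,0],[0,-8,0,0,0,0,0]])

```text
time_s: 5.98
eef_pos: [0.4858, 0.1892, 0.0245]
ee_rot: [[-1.0, -0.011, -0.0], [-0.011, 1.0, -0.0], [0.0, -0.0, -1.0]]
wrist_force: [-0.1, -0.9, -0.0]
width: -0.0
grasp_force: 0.0
```

>>> servo_tool(moves=[[0,-1,0,0,0,0,0],[0,-3,0,0,0,0,0],[0,-5,0,0,0,0,0],[0,-7,0,0,0,0,0]])

```text
time_s: 6.32
eef_pos: [0.4918, 0.1897, 0.0243]
ee_rot: [[-1.0, -0.011, -0.003], [-0.011, 1.0, 0.001], [0.003, 0.001, -1.0]]
wrist_force: [-9.7, 4.7, 4.6]
width: -0.0002
grasp_force: 4.6
```

>>> servo_tool(moves=[[0,-1,0,0,0,0,0],[0,-2,0,0,0,0,0],[0,-4,0,0,0,0,0],[0,-5,0,0,0,0,0]])

```text
time_s: 6.65
eef_pos: [0.497, 0.1898, 0.0243]
ee_rot: [[-1.0, -0.011, -0.002], [-0.011, 1.0, 0.001], [0.002, 0.001, -1.0]]
wrist_force: [-7.8, 4.5, 2.9]
width: 0.0005
grasp_force: 4.0
```

>>> servo_tool(moves=[[0,20,0,0,0,0,0],[0,40,0,0,0,0,0],[0,40,-40,0,0,0,0],[0,40,-80,0,0,0,0],[0,40,-120,0,0,0,0]])

```text
time_s: 7.07
eef_pos: [0.4589, 0.0682, 0.0246]
ee_rot: [[-1.0, -0.013, 0.0], [-0.013, 1.0, -0.0], [-0.0, -0.0, -1.0]]
wrist_force: [1.2, -0.2, -0.3]
width: -0.0
grasp_force: 0.0
```

>>> servo_tool(moves=[[0,0,-40,0,0,0,0],[0,0,-67,0,0,0,0],[0,-15,-67,0,0,0,0],[0,-26,-67,0,0,0,0],[0,-26,-67,0,0,0,0]])

```text
time_s: 7.48
eef_pos: [0.4879, 0.0016, 0.0247]
ee_rot: [[-1.0, -0.009, 0.002], [-0.009, 1.0, 0.0], [-0.002, 0.0, -1.0]]
wrist_force: [0.4, -0.6, 0.3]
width: 0.0002
grasp_force: 0.0
```

>>> servo_tool(moves=[[0,-2,0,0,0,0,0],[0,-4,0,0,0,0,0],[0,-5,0,0,0,0,0]])

```text
time_s: 7.73
eef_pos: [0.4907, 0.0027, 0.0244]
ee_rot: [[-1.0, -0.011, -0.0], [-0.011, 1.0, 0.0], [0.0, 0.0, -1.0]]
wrist_force: [-0.9, 0.5, -0.3]
width: 0.0002
grasp_force: 0.0
```

Run:
```python
from h import *
f=grab("side")
c=f["image"][190:310,225:385];cv2.imwrite("pics/side_c2.png",cv2.resize(c,None,fx=5,fy=5,interpolation=cv2.INTER_CUBIC))
```

```text
(no output)
```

View pics/side_c2.png

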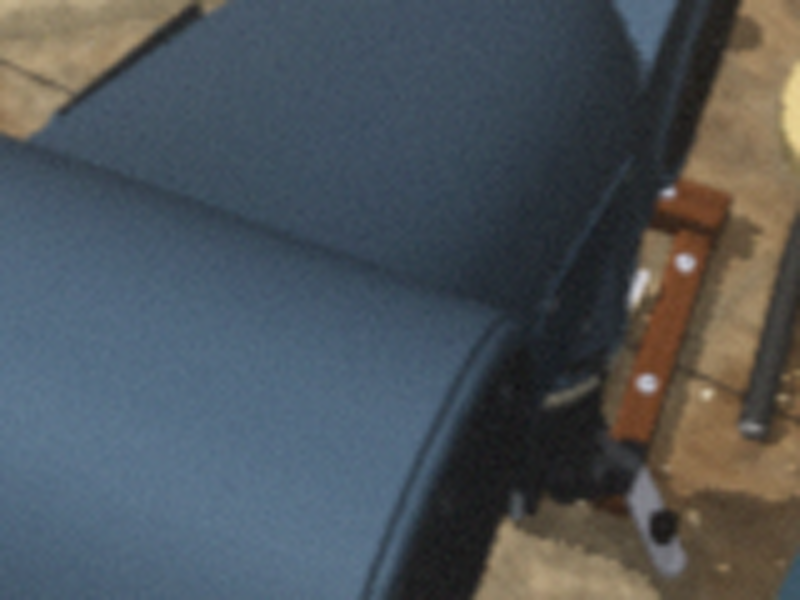

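The arm hides the board in this view, so I'll rely on force and check with the wrist camera later.

>>> servo_tool(moves=[[0,-1,0,0,0,0,0],[0,-2,0,0,0,0,0],[0,-3,0,0,0,0,0]])

```text
time_s: 8.03
eef_pos: [0.4925, 0.0024, 0.0242]
ee_rot: [[-1.0, -0.011, -0.003], [-0.011, 1.0, -0.0], [0.003, -0.0, -1.0]]
wrist_force: [-8.3, -1.9, 5.4]
width: -0.0003
grasp_force: 4.2
```

>>> servo_tool(moves=[[0,-1,0,0,0,0,0],[0,-2,0,0,0,0,0]])

```text
time_s: 8.2
eef_pos: [0.4944, 0.0022, 0.0241]
ee_rot: [[-1.0, -0.011, -0.003], [-0.011, 1.0, -0.001], [0.003, -0.001, -1.0]]
wrist_force: [-8.8, -4.6, 5.5]
width: -0.0001
grasp_force: 4.4
```

>>> servo_tool(moves=[[0,-1,0,0,0,0,0],[0,-2,0,0,0,0,0]])

```text
time_s: 8.37
eef_pos: [0.4964, 0.0021, 0.0241]
ee_rot: [[-1.0, -0.011, -0.003], [-0.011, 1.0, -0.001], [0.003, -0.001, -1.0]]
wrist_force: [-8.6, -5.2, 4.6]
width: 0.0002
grasp_force: 4.3
```

>>> servo_tool(moves=[[0,-1,0,0,0,0,0],[0,-2,0,0,0,0,0],[0,-2,0,0,0,0,0]])

```text
time_s: 8.62
eef_pos: [0.4986, 0.0021, 0.024]
ee_rot: [[-1.0, -0.011, -0.003], [-0.011, 1.0, -0.001], [0.003, -0.001, -1.0]]
wrist_force: [-5.9, -4.0, 2.1]
width: -0.0
grasp_force: 3.2
```

>>> servo_tool(moves=[[0,20,0,0,0,0,0],[0,40,0,0,0,0,0],[0,40,40,0,0,0,0],[0,40,80,0,0,0,0],[0,40,120,0,0,0,0]])

```text
time_s: 9.03
eef_pos: [0.4584, 0.1231, 0.0247]
ee_rot: [[-1.0, -0.009, 0.001], [-0.009, 1.0, 0.0], [-0.001, 0.0, -1.0]]
wrist_force: [-0.3, -0.0, 0.5]
width: 0.0004
grasp_force: 0.0
```

>>> servo_tool(moves=[[0,0,40,0,0,0,0],[0,0,67,0,0,0,0],[0,-15,67,0,0,0,0],[0,-32,67,0,0,0,0],[0,-32,67,0,0,0,0]])

```text
time_s: 9.45
eef_pos: [0.4922, 0.1904, 0.0247]
ee_rot: [[-1.0, -0.012, 0.002], [-0.012, 1.0, 0.0], [-0.002, 0.0, -1.0]]
wrist_force: [-0.7, -0.4, 0.3]
width: 0.0001
grasp_force: 0.0
```

>>> servo_tool(moves=[[0,-2,0,0,0,0,0],[0,-4,0,0,0,0,0],[0,-6,0,0,0,0,0]])

```text
time_s: 9.7
eef_pos: [0.4955, 0.1892, 0.0244]
ee_rot: [[-1.0, -0.011, -0.0], [-0.011, 1.0, -0.0], [0.0, -0.0, -1.0]]
wrist_force: [0.6, 0.5, 0.7]
width: 0.0004
grasp_force: 0.0
```

>>> servo_tool(moves=[[0,-1,0,0,0,0,0],[0,-2,0,0,0,0,0],[0,-4,0,0,0,0,0]])

```text
time_s: 9.95
eef_pos: [0.4984, 0.1895, 0.0243]
ee_rot: [[-1.0, -0.011, -0.003], [-0.011, 1.0, 0.0], [0.003, 0.0, -1.0]]
wrist_force: [-8.6, 4.6, 5.6]
width: 0.0004
grasp_force: 4.6
```

>>> servo_tool(moves=[[0,-1,0,0,0,0,0],[0,-3,0,0,0,0,0]])

```text
time_s: 10.12
eef_pos: [0.5015, 0.1898, 0.0243]
ee_rot: [[-1.0, -0.011, -0.003], [-0.011, 1.0, 0.001], [0.003, 0.001, -1.0]]
wrist_force: [-8.7, 4.6, 4.9]
width: -0.0002
grasp_force: 4.4
```

>>> servo_tool(moves=[[0,-1,0,0,0,0,0],[0,-3,0,0,0,0,0],[0,-5,0,0,0,0,0]])

```text
time_s: 10.37
eef_pos: [0.5066, 0.1899, 0.0243]
ee_rot: [[-1.0, -0.011, -0.002], [-0.011, 1.0, 0.001], [0.002, 0.001, -1.0]]
wrist_force: [-8.3, 5.7, 4.2]
width: 0.0
grasp_force: 4.1
```

>>> servo_tool(moves=[[0,20,0,0,0,0,0],[0,40,0,0,0,0,0],[0,40,-40,0,0,0,0],[0,40,-80,0,0,0,0],[0,40,-120,0,0,0,0]])

```text
time_s: 10.78
eef_pos: [0.4687, 0.0684, 0.0246]
ee_rot: [[-1.0, -0.013, 0.0], [-0.013, 1.0, 0.0], [-0.0, -0.0, -1.0]]
wrist_force: [0.8, -0.3, 0.4]
width: 0.0001
grasp_force: 0.0
```

>>> servo_tool(moves=[[0,0,-40,0,0,0,0],[0,0,-67,0,0,0,0],[0,-15,-67,0,0,0,0],[0,-27,-67,0,0,0,0],[0,-27,-67,0,0,0,0]])

```text
time_s: 11.2
eef_pos: [0.4985, 0.0017, 0.0247]
ee_rot: [[-1.0, -0.009, 0.001], [-0.009, 1.0, -0.0], [-0.001, -0.0, -1.0]]
wrist_force: [0.4, 0.8, 0.8]
width: 0.0002
grasp_force: 0.0
```

>>> servo_tool(moves=[[0,-2,0,0,0,0,0],[0,-4,0,0,0,0,0],[0,-6,0,0,0,0,0]])

```text
time_s: 11.45
eef_pos: [0.5012, 0.0025, 0.0241]
ee_rot: [[-1.0, -0.011, -0.003], [-0.011, 1.0, -0.001], [0.003, -0.001, -1.0]]
wrist_force: [-9.4, -4.0, 6.0]
width: -0.0003
grasp_force: 4.6
```

>>> servo_tool(moves=[[0,-1,0,0,0,0,0],[0,-2,0,0,0,0,0],[0,-3,0,0,0,0,0]])

```text
time_s: 11.7
eef_pos: [0.504, 0.0025, 0.0241]
ee_rot: [[-1.0, -0.011, -0.003], [-0.011, 1.0, -0.001], [0.003, -0.001, -1.0]]
wrist_force: [-9.0, -4.7, 5.1]
width: -0.0003
grasp_force: 4.2
```

>>> servo_tool(moves=[[0,-1,0,0,0,0,0],[0,-2,0,0,0,0,0]])

```text
time_s: 11.87
eef_pos: [0.506, 0.0024, 0.024]
ee_rot: [[-1.0, -0.011, -0.003], [-0.011, 1.0, -0.001], [0.003, -0.001, -1.0]]
wrist_force: [-6.5, -4.0, 3.5]
width: -0.0001
grasp_force: 3.9
```

>>> servo_tool(moves=[[0,20,0,0,0,0,0],[0,40,0,0,0,0,0],[0,40,40,0,0,0,0],[0,40,80,0,0,0,0],[0,40,120,0,0,0,0]])

```text
time_s: 12.28
eef_pos: [0.4658, 0.1234, 0.0247]
ee_rot: [[-1.0, -0.01, 0.0], [-0.01, 1.0, 0.0], [-0.0, 0.0, -1.0]]
wrist_force: [1.5, 0.0, -0.7]
width: -0.0005
grasp_force: 0.0
```

>>> servo_tool(moves=[[0,0,40,0,0,0,0],[0,0,67,0,0,0,0],[0,-15,67,0,0,0,0],[0,-33,67,0,0,0,0],[0,-33,67,0,0,0,0]])

```text
time_s: 12.7
eef_pos: [0.5009, 0.1907, 0.0247]
ee_rot: [[-1.0, -0.013, 0.002], [-0.013, 1.0, 0.0], [-0.002, 0.0, -1.0]]
wrist_force: [0.5, -0.5, -0.0]
width: -0.0
grasp_force: 0.0
```

>>> servo_tool(moves=[[0,-2,0,0,0,0,0],[0,-4,0,0,0,0,0],[0,-6,0,0,0,0,0]])

```text
time_s: 12.95
eef_pos: [0.5044, 0.1893, 0.0244]
ee_rot: [[-1.0, -0.011, -0.001], [-0.011, 1.0, -0.0], [0.001, -0.0, -1.0]]
wrist_force: [0.2, -0.5, 0.1]
width: 0.0
grasp_force: 0.0
```

>>> servo_tool(moves=[[0,-1,0,0,0,0,0],[0,-2,0,0,0,0,0],[0,-4,0,0,0,0,0]])

```text
time_s: 13.2
eef_pos: [0.5077, 0.1896, 0.0243]
ee_rot: [[-1.0, -0.011, -0.002], [-0.011, 1.0, 0.0], [0.002, 0.0, -1.0]]
wrist_force: [-10.2, 3.8, 7.6]
width: 0.0
grasp_force: 4.9
```

>>> servo_tool(moves=[[0,-1,0,0,0,0,0],[0,-3,0,0,0,0,0]])

```text
time_s: 13.37
eef_pos: [0.5105, 0.1899, 0.0243]
ee_rot: [[-1.0, -0.011, -0.003], [-0.011, 1.0, 0.001], [0.003, 0.001, -1.0]]
wrist_force: [-9.4, 4.4, 5.2]
width: -0.0002
grasp_force: 4.6
```

Next: left by 4 mm more, then the right side.

>>> servo_tool(moves=[[0,-1,0,0,0,0,0],[0,-2,0,0,0,0,0],[0,-4,0,0,0,0,0]])

```text
time_s: 13.62
eef_pos: [0.5145, 0.1901, 0.0243]
ee_rot: [[-1.0, -0.011, -0.003], [-0.011, 1.0, 0.001], [0.003, 0.001, -1.0]]
wrist_force: [-8.0, 4.9, 5.2]
width: 0.0001
grasp_force: 4.4
```

>>> servo_tool(moves=[[0,20,0,0,0,0,0],[0,40,0,0,0,0,0],[0,40,-40,0,0,0,0],[0,40,-80,0,0,0,0],[0,40,-120,0,0,0,0]])

```text
time_s: 14.03
eef_pos: [0.4767, 0.0685, 0.0246]
ee_rot: [[-1.0, -0.013, 0.0], [-0.013, 1.0, -0.0], [-0.0, -0.0, -1.0]]
wrist_force: [1.6, -0.2, 0.2]
width: -0.0002
grasp_force: 0.0
```

>>> servo_tool(moves=[[0,0,-40,0,0,0,0],[0,0,-67,0,0,0,0],[0,-15,-67,0,0,0,0],[0,-28,-67,0,0,0,0],[0,-28,-67,0,0,0,0]])

```text
time_s: 14.45
eef_pos: [0.5078, 0.0019, 0.0247]
ee_rot: [[-1.0, -0.01, 0.001], [-0.01, 1.0, -0.0], [-0.001, -0.0, -1.0]]
wrist_force: [-0.2, 0.8, 0.5]
width: 0.0002
grasp_force: 0.0
```

>>> servo_tool(moves=[[0,-2,0,0,0,0,0],[0,-4,0,0,0,0,0],[0,-6,0,0,0,0,0]])

```text
time_s: 14.7
eef_pos: [0.5102, 0.0027, 0.0241]
ee_rot: [[-1.0, -0.011, -0.003], [-0.011, 1.0, -0.001], [0.003, -0.001, -1.0]]
wrist_force: [-10.0, -4.4, 5.3]
width: -0.0003
grasp_force: 4.7
```

>>> servo_tool(moves=[[0,-1,0,0,0,0,0],[0,-2,0,0,0,0,0]])

```text
time_s: 14.87
eef_pos: [0.512, 0.0026, 0.024]
ee_rot: [[-1.0, -0.011, -0.003], [-0.011, 1.0, -0.001], [0.003, -0.001, -1.0]]
wrist_force: [-9.3, -5.8, 5.7]
width: -0.0
grasp_force: 4.4
```

>>> servo_tool(moves=[[0,-1,0,0,0,0,0],[0,-2,0,0,0,0,0]])

```text
time_s: 15.03
eef_pos: [0.514, 0.0026, 0.024]
ee_rot: [[-1.0, -0.011, -0.003], [-0.011, 1.0, -0.001], [0.003, -0.001, -1.0]]
wrist_force: [-8.3, -5.4, 3.9]
width: -0.0001
grasp_force: 4.1
```

>>> servo_tool(moves=[[0,20,0,0,0,0,0],[0,40,0,0,0,0,0],[0,40,40,0,0,0,0],[0,40,80,0,0,0,0],[0,40,120,0,0,0,0]])

```text
time_s: 15.45
eef_pos: [0.4738, 0.1235, 0.0247]
ee_rot: [[-1.0, -0.01, 0.0], [-0.01, 1.0, 0.0], [-0.0, 0.0, -1.0]]
wrist_force: [1.5, -0.3, 0.5]
width: 0.0
grasp_force: 0.0
```

>>> servo_tool(moves=[[0,0,40,0,0,0,0],[0,0,67,0,0,0,0],[0,-15,67,0,0,0,0],[0,-33,67,0,0,0,0],[0,-33,67,0,0,0,0]])

```text
time_s: 15.87
eef_pos: [0.5088, 0.1908, 0.0247]
ee_rot: [[-1.0, -0.013, 0.002], [-0.013, 1.0, 0.0], [-0.002, 0.0, -1.0]]
wrist_force: [-0.0, -0.2, 0.6]
width: -0.0002
grasp_force: 0.0
```

>>> servo_tool(moves=[[0,-2,0,0,0,0,0],[0,-4,0,0,0,0,0],[0,-6,0,0,0,0,0]])

```text
time_s: 16.12
eef_pos: [0.5123, 0.1895, 0.0244]
ee_rot: [[-1.0, -0.011, -0.001], [-0.011, 1.0, -0.0], [0.001, -0.0, -1.0]]
wrist_force: [0.1, 0.4, -0.2]
width: -0.0001
grasp_force: 0.0
```

>>> servo_tool(moves=[[0,-1,0,0,0,0,0],[0,-2,0,0,0,0,0],[0,-4,0,0,0,0,0]])

```text
time_s: 16.37
eef_pos: [0.5156, 0.1896, 0.0243]
ee_rot: [[-1.0, -0.011, -0.002], [-0.011, 1.0, 0.0], [0.002, 0.0, -1.0]]
wrist_force: [-9.1, 3.5, 6.6]
width: 0.0002
grasp_force: 5.0
```

>>> servo_tool(moves=[[0,-1,0,0,0,0,0],[0,-2,0,0,0,0,0]])

```text
time_s: 16.53
eef_pos: [0.5176, 0.19, 0.0243]
ee_rot: [[-1.0, -0.011, -0.002], [-0.011, 1.0, 0.001], [0.002, 0.001, -1.0]]
wrist_force: [-9.2, 5.0, 6.2]
width: 0.0004
grasp_force: 4.8
```

>>> servo_tool(moves=[[0,-1,0,0,0,0,0],[0,-2,0,0,0,0,0],[0,-3,0,0,0,0,0]])

```text
time_s: 16.78
eef_pos: [0.5206, 0.1902, 0.0243]
ee_rot: [[-1.0, -0.011, -0.002], [-0.011, 1.0, 0.001], [0.002, 0.001, -1.0]]
wrist_force: [-9.8, 5.2, 4.8]
width: 0.0002
grasp_force: 4.4
```

>>> servo_tool(moves=[[0,20,0,0,0,0,0],[0,40,0,0,0,0,0],[0,40,-40,0,0,0,0],[0,40,-80,0,0,0,0],[0,40,-120,0,0,0,0]])

```text
time_s: 17.2
eef_pos: [0.4827, 0.0685, 0.0246]
ee_rot: [[-1.0, -0.013, 0.0], [-0.013, 1.0, -0.0], [-0.0, -0.0, -1.0]]
wrist_force: [1.9, 0.1, 0.2]
width: 0.0002
grasp_force: 0.0
```

>>> servo_tool(moves=[[0,0,-40,0,0,0,0],[0,0,-67,0,0,0,0],[0,-15,-67,0,0,0,0],[0,-30,-67,0,0,0,0],[0,-30,-67,0,0,0,0]])

```text
time_s: 17.62
eef_pos: [0.516, 0.0019, 0.0247]
ee_rot: [[-1.0, -0.01, 0.002], [-0.01, 1.0, -0.0], [-0.002, -0.0, -1.0]]
wrist_force: [0.3, 0.2, -0.8]
width: -0.0001
grasp_force: 0.0
```

>>> servo_tool(moves=[[0,-2,0,0,0,0,0],[0,-3,0,0,0,0,0],[0,-4,0,0,0,0,0]])

```text
time_s: 17.87
eef_pos: [0.5174, 0.003, 0.0244]
ee_rot: [[-1.0, -0.011, -0.001], [-0.011, 1.0, 0.0], [0.001, 0.0, -1.0]]
wrist_force: [-3.0, -0.1, 0.1]
width: -0.0002
grasp_force: 1.9
```

>>> servo_tool(moves=[[0,-1,0,0,0,0,0],[0,-2,0,0,0,0,0]])

```text
time_s: 18.03
eef_pos: [0.5182, 0.0028, 0.0242]
ee_rot: [[-1.0, -0.011, -0.003], [-0.011, 1.0, -0.0], [0.003, -0.0, -1.0]]
wrist_force: [-10.2, -3.2, 7.6]
width: -0.0002
grasp_force: 5.0
```

>>> servo_tool(moves=[[0,-1,0,0,0,0,0],[0,-2,0,0,0,0,0]])

```text
time_s: 18.2
eef_pos: [0.5201, 0.0026, 0.0242]
ee_rot: [[-1.0, -0.011, -0.003], [-0.011, 1.0, -0.001], [0.003, -0.001, -1.0]]
wrist_force: [-8.8, -4.5, 6.0]
width: 0.0
grasp_force: 4.7
```

>>> servo_tool(moves=[[0,-1,0,0,0,0,0],[0,-2,0,0,0,0,0]])

```text
time_s: 18.37
eef_pos: [0.5216, 0.0024, 0.024]
ee_rot: [[-1.0, -0.011, -0.004], [-0.011, 1.0, -0.001], [0.004, -0.001, -1.0]]
wrist_force: [-16.2, -3.5, 12.0]
width: 0.0002
grasp_force: 8.3
```

>>> servo_tool(moves=[[0,20,0,0,0,0,0],[0,40,0,0,0,0,0],[0,40,40,0,0,0,0],[0,40,80,0,0,0,0],[0,40,120,0,0,0,0]])

```text
time_s: 18.78
eef_pos: [0.4821, 0.1235, 0.0248]
ee_rot: [[-1.0, -0.009, 0.0], [-0.009, 1.0, 0.0], [-0.0, 0.0, -1.0]]
wrist_force: [1.6, 0.8, -0.2]
width: -0.0
grasp_force: 0.0
```

>>> servo_tool(moves=[[0,0,40,0,0,0,0],[0,0,67,0,0,0,0],[0,-15,67,0,0,0,0],[0,-32,67,0,0,0,0],[0,-32,67,0,0,0,0]])

```text
time_s: 19.2
eef_pos: [0.5159, 0.1907, 0.0247]
ee_rot: [[-1.0, -0.012, 0.002], [-0.012, 1.0, 0.0], [-0.002, 0.0, -1.0]]
wrist_force: [0.1, -0.8, 1.0]
width: -0.0001
grasp_force: 0.0
```

>>> servo_tool(moves=[[0,-2,0,0,0,0,0],[0,-4,0,0,0,0,0],[0,-5,0,0,0,0,0]])

```text
time_s: 19.45
eef_pos: [0.5186, 0.1895, 0.0244]
ee_rot: [[-1.0, -0.011, -0.0], [-0.011, 1.0, -0.0], [0.0, -0.0, -1.0]]
wrist_force: [0.7, -0.3, -0.8]
width: 0.0
grasp_force: 0.0
```

>>> servo_tool(moves=[[0,-1,0,0,0,0,0],[0,-2,0,0,0,0,0]])

```text
time_s: 19.62
eef_pos: [0.5202, 0.1895, 0.0244]
ee_rot: [[-1.0, -0.011, -0.001], [-0.011, 1.0, 0.0], [0.001, 0.0, -1.0]]
wrist_force: [-9.6, -0.2, 7.1]
width: -0.0001
grasp_force: 4.9
```

>>> servo_tool(moves=[[0,-1,0,0,0,0,0],[0,-1,0,0,0,0,0]])

```text
time_s: 19.78
eef_pos: [0.5208, 0.1897, 0.0243]
ee_rot: [[-1.0, -0.011, -0.002], [-0.011, 1.0, 0.0], [0.002, 0.0, -1.0]]
wrist_force: [-6.9, 1.5, 5.6]
width: 0.0002
grasp_force: 3.8
```

>>> servo_tool(moves=[[0,-1,0,0,0,0,0],[0,-1,0,0,0,0,0]])

```text
time_s: 19.95
eef_pos: [0.5217, 0.1899, 0.0243]
ee_rot: [[-1.0, -0.011, -0.002], [-0.011, 1.0, 0.001], [0.002, 0.001, -1.0]]
wrist_force: [-8.4, 3.7, 5.5]
width: -0.0
grasp_force: 4.0
```

>>> servo_tool(moves=[[0,-1,0,0,0,0,0],[0,-1,0,0,0,0,0]])

```text
time_s: 20.12
eef_pos: [0.5227, 0.19, 0.0243]
ee_rot: [[-1.0, -0.011, -0.002], [-0.011, 1.0, 0.001], [0.002, 0.001, -1.0]]
wrist_force: [-8.7, 2.7, 5.0]
width: -0.0
grasp_force: 4.0
```

>>> servo_tool(moves=[[0,-1,0,0,0,0,0],[0,-1,0,0,0,0,0]])

```text
time_s: 20.28
eef_pos: [0.5237, 0.1901, 0.0243]
ee_rot: [[-1.0, -0.011, -0.002], [-0.011, 1.0, 0.001], [0.002, 0.001, -1.0]]
wrist_force: [-7.2, 4.3, 5.5]
width: 0.0001
grasp_force: 3.9
```

>>> servo_tool(moves=[[0,-0.6,0,0,0,0,0],[0,-0.6,0,0,0,0,0]])

```text
time_s: 20.45
eef_pos: [0.5242, 0.1901, 0.0243]
ee_rot: [[-1.0, -0.011, -0.002], [-0.011, 1.0, 0.001], [0.002, 0.001, -1.0]]
wrist_force: [-8.2, 3.9, 4.8]
width: -0.0001
grasp_force: 4.1
```

>>> servo_tool(moves=[[0,20,0,0,0,0,0],[0,40,0,0,0,0,0],[0,40,-40,0,0,0,0],[0,40,-80,0,0,0,0],[0,40,-120,0,0,0,0]])

```text
time_s: 20.87
eef_pos: [0.4863, 0.0685, 0.0246]
ee_rot: [[-1.0, -0.013, 0.0], [-0.013, 1.0, 0.0], [-0.0, 0.0, -1.0]]
wrist_force: [1.6, -0.9, 0.0]
width: -0.0001
grasp_force: 0.0
```

>>> servo_tool(moves=[[0,0,-40,0,0,0,0],[0,0,-67,0,0,0,0],[0,-15,-67,0,0,0,0],[0,-31,-67,0,0,0,0],[0,-31,-67,0,0,0,0]])

```text
time_s: 21.28
eef_pos: [0.5207, 0.002, 0.0247]
ee_rot: [[-1.0, -0.009, 0.002], [-0.009, 1.0, -0.0], [-0.002, -0.0, -1.0]]
wrist_force: [0.4, -0.7, 0.2]
width: -0.0003
grasp_force: 0.0
```

>>> servo_tool(moves=[[0,-2,0,0,0,0,0],[0,-3,0,0,0,0,0],[0,-4,0,0,0,0,0]])

```text
time_s: 21.53
eef_pos: [0.5218, 0.0031, 0.0243]
ee_rot: [[-1.0, -0.011, -0.001], [-0.011, 1.0, 0.0], [0.001, 0.0, -1.0]]
wrist_force: [-5.1, -0.8, 0.9]
width: 0.0001
grasp_force: 2.7
```

>>> servo_tool(moves=[[0,-1,0,0,0,0,0],[0,-1,0,0,0,0,0]])

```text
time_s: 21.7
eef_pos: [0.5222, 0.003, 0.0242]
ee_rot: [[-1.0, -0.011, -0.002], [-0.011, 1.0, -0.0], [0.002, -0.0, -1.0]]
wrist_force: [-5.6, -1.2, 4.3]
width: 0.0003
grasp_force: 3.2
```

>>> servo_tool(moves=[[0,-0.6,0,0,0,0,0],[0,-0.6,0,0,0,0,0]])

```text
time_s: 21.87
eef_pos: [0.5225, 0.0029, 0.0242]
ee_rot: [[-1.0, -0.011, -0.003], [-0.011, 1.0, -0.0], [0.003, -0.0, -1.0]]
wrist_force: [-9.5, -1.6, 5.6]
width: 0.0001
grasp_force: 4.2
```

>>> servo_tool(moves=[[0,-1,0,0,0,0,0],[0,-1,0,0,0,0,0]])

```text
time_s: 22.03
eef_pos: [0.5235, 0.0027, 0.0242]
ee_rot: [[-1.0, -0.011, -0.003], [-0.011, 1.0, -0.001], [0.003, -0.001, -1.0]]
wrist_force: [-7.8, -3.0, 6.0]
width: 0.0002
grasp_force: 4.0
```

>>> servo_tool(moves=[[0,-0.6,0,0,0,0,0],[0,-0.6,0,0,0,0,0]])

```text
time_s: 22.2
eef_pos: [0.524, 0.0026, 0.0242]
ee_rot: [[-1.0, -0.011, -0.003], [-0.011, 1.0, -0.001], [0.003, -0.001, -1.0]]
wrist_force: [-8.2, -3.5, 5.4]
width: 0.0003
grasp_force: 4.2
```

>>> servo_tool(moves=[[0,-0.6,0,0,0,0,0],[0,-0.6,0,0,0,0,0]])

```text
time_s: 22.37
eef_pos: [0.5246, 0.0026, 0.0242]
ee_rot: [[-1.0, -0.011, -0.003], [-0.011, 1.0, -0.001], [0.003, -0.001, -1.0]]
wrist_force: [-8.8, -4.3, 5.2]
width: -0.0004
grasp_force: 4.3
```

>>> servo_tool(moves=[[0,-0.8,0,0,0,0,0],[0,-0.8,0,0,0,0,0]])

```text
time_s: 22.53
eef_pos: [0.5251, 0.0025, 0.0241]
ee_rot: [[-1.0, -0.011, -0.003], [-0.011, 1.0, -0.001], [0.003, -0.001, -1.0]]
wrist_force: [-10.2, -5.1, 6.8]
width: 0.0
grasp_force: 5.3
```

>>> servo_tool(moves=[[0,20,0,0,0,0,0],[0,40,0,0,0,0,0],[0,40,40,0,0,0,0],[0,40,80,0,0,0,0],[0,40,120,0,0,0,0]])

```text
time_s: 22.95
eef_pos: [0.4852, 0.1235, 0.0248]
ee_rot: [[-1.0, -0.009, 0.0], [-0.009, 1.0, 0.0], [-0.0, 0.0, -1.0]]
wrist_force: [2.1, 0.5, 0.4]
width: 0.0002
grasp_force: 0.0
```

>>> servo_tool(moves=[[0,0,40,0,0,0,0],[0,0,67,0,0,0,0],[0,-15,67,0,0,0,0],[0,-32,67,0,0,0,0],[0,-32,67,0,0,0,0]])

```text
time_s: 23.37
eef_pos: [0.5191, 0.1908, 0.0247]
ee_rot: [[-1.0, -0.012, 0.002], [-0.012, 1.0, 0.0], [-0.002, 0.0, -1.0]]
wrist_force: [0.5, -0.9, -0.9]
width: -0.0
grasp_force: 0.0
```

>>> servo_tool(moves=[[0,-2,0,0,0,0,0],[0,-4,0,0,0,0,0],[0,-5,0,0,0,0,0]])

```text
time_s: 23.62
eef_pos: [0.5217, 0.1895, 0.0244]
ee_rot: [[-1.0, -0.011, -0.0], [-0.011, 1.0, -0.0], [0.0, -0.0, -1.0]]
wrist_force: [0.1, 0.9, 0.4]
width: 0.0002
grasp_force: 0.0
```

>>> servo_tool(moves=[[0,-1,0,0,0,0,0],[0,-2,0,0,0,0,0]])

```text
time_s: 23.78
eef_pos: [0.5239, 0.1896, 0.0245]
ee_rot: [[-1.0, -0.011, -0.0], [-0.011, 1.0, -0.0], [0.0, -0.0, -1.0]]
wrist_force: [-2.7, 0.0, 0.3]
width: 0.0002
grasp_force: 2.3
```

>>> servo_tool(moves=[[0,-0.6,0,0,0,0,0],[0,-0.6,0,0,0,0,0]])

```text
time_s: 23.95
eef_pos: [0.524, 0.1896, 0.0244]
ee_rot: [[-1.0, -0.011, -0.001], [-0.011, 1.0, -0.0], [0.001, -0.0, -1.0]]
wrist_force: [-5.2, -0.2, 4.0]
width: -0.0002
grasp_force: 2.6
```

>>> servo_tool(moves=[[0,-1,0,0,0,0,0],[0,-1,0,0,0,0,0]])

```text
time_s: 24.12
eef_pos: [0.5247, 0.1898, 0.0243]
ee_rot: [[-1.0, -0.011, -0.002], [-0.011, 1.0, 0.0], [0.002, 0.0, -1.0]]
wrist_force: [-6.9, 1.6, 5.8]
width: 0.0001
grasp_force: 3.8
```

>>> servo_tool(moves=[[0,-0.8,0,0,0,0,0],[0,-0.8,0,0,0,0,0]])

```text
time_s: 24.28
eef_pos: [0.5254, 0.1899, 0.0243]
ee_rot: [[-1.0, -0.011, -0.002], [-0.011, 1.0, 0.0], [0.002, 0.0, -1.0]]
wrist_force: [-7.8, 2.0, 5.8]
width: -0.0002
grasp_force: 4.1
```

>>> servo_tool(moves=[[0,-0.6,0,0,0,0,0],[0,-0.6,0,0,0,0,0]])

```text
time_s: 24.45
eef_pos: [0.5259, 0.19, 0.0243]
ee_rot: [[-1.0, -0.011, -0.002], [-0.011, 1.0, 0.001], [0.002, 0.001, -1.0]]
wrist_force: [-8.7, 2.4, 5.9]
width: -0.0002
grasp_force: 4.3
```

>>> servo_tool(moves=[[0,-0.8,0,0,0,0,0],[0,-0.8,0,0,0,0,0]])

```text
time_s: 24.62
eef_pos: [0.5268, 0.1901, 0.0243]
ee_rot: [[-1.0, -0.011, -0.002], [-0.011, 1.0, 0.001], [0.002, 0.001, -1.0]]
wrist_force: [-8.9, 4.5, 5.1]
width: -0.0
grasp_force: 4.2
```

>>> servo_tool(moves=[[0,-0.6,0,0,0,0,0],[0,-0.6,0,0,0,0,0]])

```text
time_s: 24.78
eef_pos: [0.5274, 0.1902, 0.0243]
ee_rot: [[-1.0, -0.011, -0.002], [-0.011, 1.0, 0.001], [0.002, 0.001, -1.0]]
wrist_force: [-8.6, 4.4, 5.6]
width: 0.0001
grasp_force: 4.2
```

>>> servo_tool(moves=[[0,20,0,0,0,0,0],[0,40,0,0,0,0,0],[0,40,-40,0,0,0,0],[0,40,-80,0,0,0,0],[0,40,-120,0,0,0,0]])

```text
time_s: 25.2
eef_pos: [0.4894, 0.0686, 0.0246]
ee_rot: [[-1.0, -0.013, 0.001], [-0.013, 1.0, -0.0], [-0.001, -0.0, -1.0]]
wrist_force: [0.3, -0.8, -0.4]
width: -0.0
grasp_force: 0.0
```

>>> servo_tool(moves=[[0,0,-40,0,0,0,0],[0,0,-67,0,0,0,0],[0,-15,-67,0,0,0,0],[0,-31,-67,0,0,0,0],[0,-31,-67,0,0,0,0]])

```text
time_s: 25.62
eef_pos: [0.5239, 0.002, 0.0248]
ee_rot: [[-1.0, -0.009, 0.002], [-0.009, 1.0, -0.0], [-0.002, -0.0, -1.0]]
wrist_force: [0.2, -0.4, 0.3]
width: 0.0003
grasp_force: 0.0
```

>>> servo_tool(moves=[[0,-2,0,0,0,0,0],[0,-3,0,0,0,0,0],[0,-4,0,0,0,0,0]])

```text
time_s: 25.87
eef_pos: [0.525, 0.0031, 0.0244]
ee_rot: [[-1.0, -0.011, -0.001], [-0.011, 1.0, -0.0], [0.001, -0.0, -1.0]]
wrist_force: [-0.8, -0.0, -0.9]
width: -0.0002
grasp_force: 1.0
```

>>> servo_tool(moves=[[0,-1,0,0,0,0,0],[0,-1,0,0,0,0,0]])

```text
time_s: 26.03
eef_pos: [0.5253, 0.003, 0.0242]
ee_rot: [[-1.0, -0.011, -0.002], [-0.011, 1.0, -0.0], [0.002, -0.0, -1.0]]
wrist_force: [-5.2, -0.4, 3.4]
width: -0.0002
grasp_force: 3.0
```

>>> servo_tool(moves=[[0,-0.8,0,0,0,0,0],[0,-0.8,0,0,0,0,0]])

```text
time_s: 26.2
eef_pos: [0.5258, 0.0029, 0.0242]
ee_rot: [[-1.0, -0.011, -0.002], [-0.011, 1.0, -0.0], [0.003, -0.0, -1.0]]
wrist_force: [-8.2, -1.9, 5.5]
width: -0.0003
grasp_force: 3.9
```

>>> servo_tool(moves=[[0,-0.6,0,0,0,0,0],[0,-0.6,0,0,0,0,0]])

```text
time_s: 26.37
eef_pos: [0.5262, 0.0028, 0.0242]
ee_rot: [[-1.0, -0.011, -0.003], [-0.011, 1.0, -0.001], [0.003, -0.001, -1.0]]
wrist_force: [-8.6, -2.9, 6.5]
width: -0.0
grasp_force: 4.3
```

>>> servo_tool(moves=[[0,-0.8,0,0,0,0,0],[0,-0.8,0,0,0,0,0]])

```text
time_s: 26.53
eef_pos: [0.527, 0.0027, 0.0242]
ee_rot: [[-1.0, -0.011, -0.003], [-0.011, 1.0, -0.001], [0.003, -0.001, -1.0]]
wrist_force: [-8.2, -3.6, 6.0]
width: 0.0003
grasp_force: 4.1
```

>>> servo_tool(moves=[[0,-0.6,0,0,0,0,0],[0,-0.6,0,0,0,0,0]])

```text
time_s: 26.7
eef_pos: [0.5275, 0.0026, 0.0242]
ee_rot: [[-1.0, -0.011, -0.003], [-0.011, 1.0, -0.001], [0.003, -0.001, -1.0]]
wrist_force: [-9.0, -3.2, 6.2]
width: -0.0002
grasp_force: 4.6
```

>>> servo_tool(moves=[[0,-0.8,0,0,0,0,0],[0,-0.8,0,0,0,0,0]])

```text
time_s: 26.87
eef_pos: [0.5278, 0.0026, 0.0241]
ee_rot: [[-1.0, -0.011, -0.004], [-0.011, 1.0, -0.001], [0.004, -0.001, -1.0]]
wrist_force: [-12.4, -4.3, 9.0]
width: 0.0003
grasp_force: 6.3
```

>>> servo_tool(moves=[[0,-0.5,0,0,0,0,0],[0,-0.5,0,0,0,0,0]])

```text
time_s: 27.03
eef_pos: [0.528, 0.0026, 0.024]
ee_rot: [[-1.0, -0.011, -0.004], [-0.011, 1.0, -0.001], [0.004, -0.001, -1.0]]
wrist_force: [-14.9, -4.6, 11.0]
width: -0.0003
grasp_force: 7.5
```

>>> servo_tool(moves=[[0,20,0,0,0,0,0],[0,40,0,0,0,0,0],[0,40,40,0,0,0,0],[0,40,80,0,0,0,0],[0,40,120,0,0,0,0]])

```text
time_s: 27.45
eef_pos: [0.4888, 0.1235, 0.0248]
ee_rot: [[-1.0, -0.009, 0.0], [-0.009, 1.0, 0.0], [-0.0, 0.0, -1.0]]
wrist_force: [1.1, 0.5, 0.3]
width: 0.0006
grasp_force: 0.0
```

>>> servo_tool(moves=[[0,0,40,0,0,0,0],[0,0,67,0,0,0,0],[0,-15,67,0,0,0,0],[0,-32,67,0,0,0,0],[0,-32,67,0,0,0,0]])

```text
time_s: 27.87
eef_pos: [0.5226, 0.1908, 0.0247]
ee_rot: [[-1.0, -0.012, 0.002], [-0.012, 1.0, 0.0], [-0.002, 0.0, -1.0]]
wrist_force: [-0.4, 0.5, -0.0]
width: -0.0002
grasp_force: 0.0
```

>>> servo_tool(moves=[[0,-2,0,0,0,0,0],[0,-4,0,0,0,0,0],[0,-5,0,0,0,0,0]])

```text
time_s: 28.12
eef_pos: [0.5252, 0.1895, 0.0244]
ee_rot: [[-1.0, -0.011, -0.0], [-0.011, 1.0, -0.0], [0.0, -0.0, -1.0]]
wrist_force: [0.9, 0.3, 0.8]
width: -0.0
grasp_force: 0.0
```

>>> servo_tool(moves=[[0,-1,0,0,0,0,0],[0,-1,0,0,0,0,0]])

```text
time_s: 28.28
eef_pos: [0.5266, 0.1896, 0.0245]
ee_rot: [[-1.0, -0.011, 0.0], [-0.011, 1.0, 0.0], [-0.0, 0.0, -1.0]]
wrist_force: [0.7, 0.0, -0.6]
width: -0.0004
grasp_force: 0.0
```

>>> servo_tool(moves=[[0,-0.8,0,0,0,0,0],[0,-0.8,0,0,0,0,0]])

```text
time_s: 28.45
eef_pos: [0.5271, 0.1897, 0.0244]
ee_rot: [[-1.0, -0.011, -0.001], [-0.011, 1.0, -0.0], [0.001, -0.0, -1.0]]
wrist_force: [-2.7, -0.0, 1.6]
width: -0.0
grasp_force: 1.4
```

>>> servo_tool(moves=[[0,-0.6,0,0,0,0,0],[0,-0.6,0,0,0,0,0]])

```text
time_s: 28.62
eef_pos: [0.5272, 0.1897, 0.0243]
ee_rot: [[-1.0, -0.011, -0.002], [-0.011, 1.0, -0.0], [0.002, -0.0, -1.0]]
wrist_force: [-6.7, -0.3, 5.6]
width: 0.0001
grasp_force: 3.3
```

>>> servo_tool(moves=[[0,-0.8,0,0,0,0,0],[0,-0.8,0,0,0,0,0]])

```text
time_s: 28.78
eef_pos: [0.5278, 0.1899, 0.0243]
ee_rot: [[-1.0, -0.011, -0.002], [-0.011, 1.0, 0.0], [0.002, 0.0, -1.0]]
wrist_force: [-8.2, 0.3, 5.3]
width: -0.0001
grasp_force: 4.0
```

>>> servo_tool(moves=[[0,-0.5,0,0,0,0,0],[0,-0.5,0,0,0,0,0]])

```text
time_s: 28.95
eef_pos: [0.5282, 0.1899, 0.0243]
ee_rot: [[-1.0, -0.011, -0.002], [-0.011, 1.0, 0.0], [0.002, 0.0, -1.0]]
wrist_force: [-9.3, 1.2, 6.1]
width: 0.0003
grasp_force: 4.3
```

>>> servo_tool(moves=[[0,-0.8,0,0,0,0,0],[0,-0.8,0,0,0,0,0]])

```text
time_s: 29.12
eef_pos: [0.529, 0.1901, 0.0243]
ee_rot: [[-1.0, -0.011, -0.002], [-0.011, 1.0, 0.001], [0.002, 0.001, -1.0]]
wrist_force: [-9.7, 2.6, 6.2]
width: 0.0004
grasp_force: 4.6
```

>>> servo_tool(moves=[[0,-0.5,0,0,0,0,0],[0,-0.5,0,0,0,0,0]])

```text
time_s: 29.28
eef_pos: [0.529, 0.1901, 0.0242]
ee_rot: [[-1.0, -0.011, -0.003], [-0.011, 1.0, 0.001], [0.003, 0.001, -1.0]]
wrist_force: [-12.6, 2.7, 8.7]
width: 0.0
grasp_force: 6.1
```

>>> servo_tool(moves=[[0,-0.5,0,0,0,0,0],[0,-0.5,0,0,0,0,0]])

```text
time_s: 29.45
eef_pos: [0.5291, 0.19, 0.0242]
ee_rot: [[-1.0, -0.011, -0.004], [-0.011, 1.0, 0.001], [0.004, 0.001, -1.0]]
wrist_force: [-17.3, 2.9, 11.2]
width: -0.0001
grasp_force: 7.7
```

>>> servo_tool(moves=[[0,20,0,0,0,0,0],[0,40,0,0,0,0,0],[0,40,-40,0,0,0,0],[0,40,-80,0,0,0,0],[0,40,-120,0,0,0,0]])

```text
time_s: 29.87
eef_pos: [0.4922, 0.0687, 0.0246]
ee_rot: [[-1.0, -0.013, 0.001], [-0.013, 1.0, -0.0], [-0.001, -0.0, -1.0]]
wrist_force: [1.5, 0.1, -0.4]
width: 0.0001
grasp_force: 0.0
```

>>> servo_tool(moves=[[0,0,-40,0,0,0,0],[0,0,-67,0,0,0,0],[0,-15,-67,0,0,0,0],[0,-31,-67,0,0,0,0],[0,-31,-67,0,0,0,0]])

```text
time_s: 30.28
eef_pos: [0.5267, 0.002, 0.0248]
ee_rot: [[-1.0, -0.009, 0.002], [-0.009, 1.0, -0.0], [-0.002, -0.0, -1.0]]
wrist_force: [-0.2, 0.3, 0.2]
width: -0.0001
grasp_force: 0.0
```

>>> servo_tool(moves=[[0,-2,0,0,0,0,0],[0,-3,0,0,0,0,0],[0,-3,0,0,0,0,0]])

```text
time_s: 30.53
eef_pos: [0.5268, 0.0031, 0.0244]
ee_rot: [[-1.0, -0.011, -0.0], [-0.011, 1.0, 0.0], [0.0, 0.0, -1.0]]
wrist_force: [-0.0, -0.1, 0.4]
width: 0.0
grasp_force: 0.0
```

>>> servo_tool(moves=[[0,-1,0,0,0,0,0],[0,-1,0,0,0,0,0]])

```text
time_s: 30.7
eef_pos: [0.5277, 0.003, 0.0244]
ee_rot: [[-1.0, -0.011, -0.001], [-0.011, 1.0, 0.0], [0.001, 0.0, -1.0]]
wrist_force: [-2.5, 0.6, 0.6]
width: 0.0002
grasp_force: 0.7
```

>>> servo_tool(moves=[[0,-0.8,0,0,0,0,0],[0,-0.8,0,0,0,0,0]])

```text
time_s: 30.87
eef_pos: [0.528, 0.0029, 0.0243]
ee_rot: [[-1.0, -0.011, -0.002], [-0.011, 1.0, 0.0], [0.002, 0.0, -1.0]]
wrist_force: [-6.2, -0.6, 4.6]
width: -0.0002
grasp_force: 3.2
```

>>> servo_tool(moves=[[0,-0.6,0,0,0,0,0],[0,-0.6,0,0,0,0,0]])

```text
time_s: 31.03
eef_pos: [0.5283, 0.0028, 0.0243]
ee_rot: [[-1.0, -0.011, -0.002], [-0.011, 1.0, -0.0], [0.002, -0.0, -1.0]]
wrist_force: [-8.3, -1.7, 6.3]
width: -0.0001
grasp_force: 4.2
```

>>> servo_tool(moves=[[0,-0.6,0,0,0,0,0],[0,-0.6,0,0,0,0,0]])

```text
time_s: 31.2
eef_pos: [0.5288, 0.0027, 0.0242]
ee_rot: [[-1.0, -0.011, -0.002], [-0.011, 1.0, -0.0], [0.002, -0.0, -1.0]]
wrist_force: [-9.0, -1.5, 6.8]
width: -0.0003
grasp_force: 4.5
```

>>> servo_tool(moves=[[0,-0.5,0,0,0,0,0],[0,-0.5,0,0,0,0,0]])

```text
time_s: 31.37
eef_pos: [0.5292, 0.0026, 0.0242]
ee_rot: [[-1.0, -0.011, -0.003], [-0.011, 1.0, -0.001], [0.003, -0.001, -1.0]]
wrist_force: [-10.2, -3.0, 7.1]
width: 0.0002
grasp_force: 4.9
```

>>> servo_tool(moves=[[0,-0.6,0,0,0,0,0],[0,-0.6,0,0,0,0,0]])

```text
time_s: 31.53
eef_pos: [0.5294, 0.0026, 0.0242]
ee_rot: [[-1.0, -0.011, -0.003], [-0.011, 1.0, -0.001], [0.003, -0.001, -1.0]]
wrist_force: [-12.1, -3.2, 9.6]
width: -0.0001
grasp_force: 6.0
```

>>> servo_tool(moves=[[0,-0.5,0,0,0,0,0],[0,-0.5,0,0,0,0,0]])

```text
time_s: 31.7
eef_pos: [0.5296, 0.0026, 0.0241]
ee_rot: [[-1.0, -0.011, -0.004], [-0.011, 1.0, -0.001], [0.004, -0.001, -1.0]]
wrist_force: [-13.9, -2.5, 9.2]
width: 0.0001
grasp_force: 6.9
```

>>> servo_tool(moves=[[0,-0.4,0,0,0,0,0],[0,-0.4,0,0,0,0,0]])

```text
time_s: 31.87
eef_pos: [0.5298, 0.0025, 0.0241]
ee_rot: [[-1.0, -0.011, -0.004], [-0.011, 1.0, -0.001], [0.004, -0.001, -1.0]]
wrist_force: [-14.9, -2.6, 11.3]
width: 0.0002
grasp_force: 7.9
```

>>> servo_tool(moves=[[0,20,0,0,0,0,0],[0,40,0,0,0,0,0],[0,40,40,0,0,0,0],[0,40,80,0,0,0,0],[0,40,120,0,0,0,0]])

```text
time_s: 32.28
eef_pos: [0.4907, 0.1235, 0.0248]
ee_rot: [[-1.0, -0.009, 0.001], [-0.009, 1.0, 0.0], [-0.001, 0.0, -1.0]]
wrist_force: [1.3, 0.1, 0.2]
width: -0.0002
grasp_force: 0.0
```

>>> servo_tool(moves=[[0,0,40,0,0,0,0],[0,0,67,0,0,0,0],[0,-15,67,0,0,0,0],[0,-33,67,0,0,0,0],[0,-33,67,0,0,0,0]])

```text
time_s: 32.7
eef_pos: [0.5256, 0.1907, 0.0247]
ee_rot: [[-1.0, -0.012, 0.002], [-0.012, 1.0, 0.0], [-0.002, 0.0, -1.0]]
wrist_force: [0.5, 0.6, -0.4]
width: -0.0003
grasp_force: 0.0
```

>>> servo_tool(moves=[[0,-2,0,0,0,0,0],[0,-4,0,0,0,0,0],[0,-4,0,0,0,0,0]])

```text
time_s: 32.95
eef_pos: [0.527, 0.1896, 0.0244]
ee_rot: [[-1.0, -0.011, -0.0], [-0.011, 1.0, -0.0], [0.0, -0.0, -1.0]]
wrist_force: [0.3, 0.1, -0.1]
width: 0.0003
grasp_force: 0.0
```

>>> servo_tool(moves=[[0,-1,0,0,0,0,0],[0,-1,0,0,0,0,0]])

```text
time_s: 33.12
eef_pos: [0.528, 0.1897, 0.0245]
ee_rot: [[-1.0, -0.011, -0.0], [-0.011, 1.0, 0.0], [0.0, 0.0, -1.0]]
wrist_force: [0.1, 0.4, -0.6]
width: 0.0002
grasp_force: 0.0
```

>>> servo_tool(moves=[[0,-0.5,0,0,0,0,0],[0,-0.5,0,0,0,0,0]])

```text
time_s: 33.28
eef_pos: [0.5286, 0.1898, 0.0245]
ee_rot: [[-1.0, -0.011, 0.0], [-0.011, 1.0, 0.0], [-0.0, 0.0, -1.0]]
wrist_force: [-1.2, 0.3, 0.2]
width: -0.0
grasp_force: 0.0
```

>>> servo_tool(moves=[[0,-0.8,0,0,0,0,0],[0,-0.8,0,0,0,0,0]])

```text
time_s: 33.45
eef_pos: [0.5288, 0.1898, 0.0244]
ee_rot: [[-1.0, -0.011, -0.001], [-0.011, 1.0, -0.0], [0.001, -0.0, -1.0]]
wrist_force: [-5.4, -0.2, 4.1]
width: -0.0001
grasp_force: 2.6
```

>>> servo_tool(moves=[[0,-0.5,0,0,0,0,0],[0,-0.5,0,0,0,0,0]])

```text
time_s: 33.62
eef_pos: [0.529, 0.1898, 0.0243]
ee_rot: [[-1.0, -0.011, -0.002], [-0.011, 1.0, -0.0], [0.002, 0.0, -1.0]]
wrist_force: [-8.2, 0.5, 5.8]
width: 0.0002
grasp_force: 3.8
```

>>> servo_tool(moves=[[0,-0.4,0,0,0,0,0],[0,-0.4,0,0,0,0,0]])

```text
time_s: 33.78
eef_pos: [0.5291, 0.1898, 0.0243]
ee_rot: [[-1.0, -0.011, -0.002], [-0.011, 1.0, 0.0], [0.002, 0.0, -1.0]]
wrist_force: [-9.8, 0.4, 7.8]
width: -0.0
grasp_force: 4.7
```

>>> servo_tool(moves=[[0,-0.6,0,0,0,0,0],[0,-0.6,0,0,0,0,0]])

```text
time_s: 33.95
eef_pos: [0.5292, 0.1898, 0.0242]
ee_rot: [[-1.0, -0.011, -0.003], [-0.011, 1.0, 0.0], [0.003, 0.0, -1.0]]
wrist_force: [-13.6, 0.4, 9.8]
width: -0.0001
grasp_force: 6.7
```

>>> servo_tool(moves=[[0,20,0,0,0,0,0],[0,40,0,0,0,0,0],[0,40,-40,0,0,0,0],[0,40,-80,0,0,0,0],[0,40,-120,0,0,0,0]])

```text
time_s: 34.37
eef_pos: [0.492, 0.0687, 0.0246]
ee_rot: [[-1.0, -0.013, 0.001], [-0.013, 1.0, -0.0], [-0.001, -0.0, -1.0]]
wrist_force: [0.7, -0.1, 0.5]
width: 0.0003
grasp_force: 0.0
```

>>> servo_tool(moves=[[0,0,-40,0,0,0,0],[0,0,-67,0,0,0,0],[0,-15,-67,0,0,0,0],[0,-32,-67,0,0,0,0],[0,-32,-67,0,0,0,0]])

```text
time_s: 34.78
eef_pos: [0.5278, 0.0021, 0.0248]
ee_rot: [[-1.0, -0.01, 0.003], [-0.01, 1.0, -0.0], [-0.003, -0.0, -1.0]]
wrist_force: [-0.0, -1.4, -0.2]
width: -0.0
grasp_force: 0.0
```

>>> servo_tool(moves=[[0,-2,0,0,0,0,0],[0,-3,0,0,0,0,0],[0,-4,0,0,0,0,0]])

```text
time_s: 35.03
eef_pos: [0.5285, 0.0031, 0.0243]
ee_rot: [[-1.0, -0.011, -0.001], [-0.011, 1.0, -0.0], [0.001, -0.0, -1.0]]
wrist_force: [0.3, -0.7, 0.2]
width: 0.0003
grasp_force: 0.0
```

>>> servo_tool(moves=[[0,-0.7,0,0,0,0,0],[0,-0.7,0,0,0,0,0]])

```text
time_s: 35.2
eef_pos: [0.5295, 0.003, 0.0245]
ee_rot: [[-1.0, -0.011, -0.0], [-0.011, 1.0, -0.0], [0.0, -0.0, -1.0]]
wrist_force: [-0.2, 0.8, -0.2]
width: 0.0001
grasp_force: 0.0
```

>>> servo_tool(moves=[[0,-0.5,0,0,0,0,0],[0,-0.5,0,0,0,0,0]])

```text
time_s: 35.37
eef_pos: [0.5296, 0.003, 0.0244]
ee_rot: [[-1.0, -0.011, -0.001], [-0.011, 1.0, 0.0], [0.001, 0.0, -1.0]]
wrist_force: [-2.6, 1.5, 3.4]
width: 0.0003
grasp_force: 2.2
```

>>> servo_tool(moves=[[0,-0.8,0,0,0,0,0],[0,-0.8,0,0,0,0,0]])

```text
time_s: 35.53
eef_pos: [0.5299, 0.0029, 0.0243]
ee_rot: [[-1.0, -0.011, -0.002], [-0.011, 1.0, -0.0], [0.002, 0.0, -1.0]]
wrist_force: [-8.8, -0.0, 7.3]
width: -0.0003
grasp_force: 4.2
```

>>> servo_tool(moves=[[0,-0.6,0,0,0,0,0],[0,-0.6,0,0,0,0,0]])

```text
time_s: 35.7
eef_pos: [0.5301, 0.0028, 0.0242]
ee_rot: [[-1.0, -0.011, -0.003], [-0.011, 1.0, -0.0], [0.003, -0.0, -1.0]]
wrist_force: [-10.0, -0.6, 8.4]
width: 0.0003
grasp_force: 5.5
```

>>> servo_tool(moves=[[0,-0.5,0,0,0,0,0],[0,-0.5,0,0,0,0,0]])

```text
time_s: 35.87
eef_pos: [0.5303, 0.0027, 0.0242]
ee_rot: [[-1.0, -0.011, -0.003], [-0.011, 1.0, -0.0], [0.003, -0.0, -1.0]]
wrist_force: [-12.1, -2.5, 9.3]
width: -0.0001
grasp_force: 6.2
```

>>> servo_tool(moves=[[0,-0.5,0,0,0,0,0],[0,-0.5,0,0,0,0,0]])

```text
time_s: 36.03
eef_pos: [0.5304, 0.0027, 0.0241]
ee_rot: [[-1.0, -0.011, -0.004], [-0.011, 1.0, -0.0], [0.004, -0.0, -1.0]]
wrist_force: [-15.2, -1.2, 11.8]
width: 0.0004
grasp_force: 7.5
```

>>> servo_tool(moves=[[0,-0.4,0,0,0,0,0],[0,-0.4,0,0,0,0,0]])

```text
time_s: 36.2
eef_pos: [0.5304, 0.0027, 0.024]
ee_rot: [[-1.0, -0.011, -0.005], [-0.011, 1.0, -0.0], [0.005, -0.0, -1.0]]
wrist_force: [-16.6, -0.5, 12.0]
width: 0.0006
grasp_force: 8.7
```

>>> servo_tool(moves=[[0,20,0,0,0,0,0],[0,40,0,0,0,0,0],[0,40,40,0,0,0,0],[0,40,80,0,0,0,0],[0,40,120,0,0,0,0]])

```text
time_s: 36.62
eef_pos: [0.4916, 0.1234, 0.0248]
ee_rot: [[-1.0, -0.009, 0.001], [-0.009, 1.0, 0.0], [-0.001, 0.0, -1.0]]
wrist_force: [1.1, -0.3, -0.3]
width: -0.0002
grasp_force: 0.0
```

>>> servo_tool(moves=[[0,0,40,0,0,0,0],[0,0,67,0,0,0,0],[0,-15,67,0,0,0,0],[0,-33,67,0,0,0,0],[0,-33,67,0,0,0,0]])

```text
time_s: 37.03
eef_pos: [0.5266, 0.1908, 0.0247]
ee_rot: [[-1.0, -0.012, 0.002], [-0.012, 1.0, 0.001], [-0.002, 0.0, -1.0]]
wrist_force: [0.4, 0.4, -0.4]
width: 0.0002
grasp_force: 0.0
```

>>> servo_tool(moves=[[0,-2,0,0,0,0,0],[0,-4,0,0,0,0,0],[0,-4,0,0,0,0,0]])

```text
time_s: 37.28
eef_pos: [0.5278, 0.1895, 0.0244]
ee_rot: [[-1.0, -0.011, -0.0], [-0.011, 1.0, -0.0], [0.0, -0.0, -1.0]]
wrist_force: [-0.2, -0.2, 0.3]
width: -0.0001
grasp_force: 0.0
```

>>> servo_tool(moves=[[0,-0.6,0,0,0,0,0],[0,-0.6,0,0,0,0,0]])

```text
time_s: 37.45
eef_pos: [0.5284, 0.1896, 0.0245]
ee_rot: [[-1.0, -0.011, -0.0], [-0.011, 1.0, -0.0], [0.0, -0.0, -1.0]]
wrist_force: [0.1, 0.3, -0.8]
width: -0.0001
grasp_force: 0.0
```

>>> servo_tool(moves=[[0,-0.6,0,0,0,0,0],[0,-0.6,0,0,0,0,0]])

```text
time_s: 37.62
eef_pos: [0.5291, 0.1898, 0.0245]
ee_rot: [[-1.0, -0.011, -0.0], [-0.011, 1.0, -0.0], [0.0, -0.0, -1.0]]
wrist_force: [0.3, 0.6, -0.5]
width: 0.0
grasp_force: 0.0
```

>>> servo_tool(moves=[[0,-0.6,0,0,0,0,0],[0,-0.6,0,0,0,0,0]])

```text
time_s: 37.78
eef_pos: [0.5291, 0.1897, 0.0244]
ee_rot: [[-1.0, -0.011, -0.001], [-0.011, 1.0, -0.0], [0.001, -0.0, -1.0]]
wrist_force: [-5.4, -1.1, 4.2]
width: -0.0001
grasp_force: 2.6
```

>>> servo_tool(moves=[[0,-0.6,0,0,0,0,0],[0,-0.6,0,0,0,0,0]])

```text
time_s: 37.95
eef_pos: [0.5292, 0.1898, 0.0243]
ee_rot: [[-1.0, -0.011, -0.002], [-0.011, 1.0, -0.0], [0.002, -0.0, -1.0]]
wrist_force: [-9.7, -0.4, 7.4]
width: -0.0
grasp_force: 4.6
```

>>> servo_tool(moves=[[0,-0.5,0,0,0,0,0],[0,-0.5,0,0,0,0,0]])

```text
time_s: 38.12
eef_pos: [0.5292, 0.1897, 0.0242]
ee_rot: [[-1.0, -0.011, -0.003], [-0.011, 1.0, -0.0], [0.003, -0.0, -1.0]]
wrist_force: [-12.8, -0.1, 8.8]
width: -0.0001
grasp_force: 6.1
```

>>> servo_tool(moves=[[0,25,0,0,0,0,0],[0,55,0,0,0,0,0],[0,55,0,-40,0,0,0],[0,75,20,-70,0,0,0],[0,95,55,-80,0,0,0]])

```text
time_s: 38.53
eef_pos: [0.4361, 0.2429, 0.1081]
ee_rot: [[-1.0, -0.007, 0.004], [-0.007, 1.0, 0.001], [-0.004, 0.001, -1.0]]
wrist_force: [1.5, 2.1, -0.0]
width: 0.0001
grasp_force: 0.0
```

>>> servo_tool(moves=[[0,10,40,0,0,0,0],[0,20,80,0,0,0,0],[0,20,115,0,0,0,0],[0,20,115,0,0,0,0]])

```text
time_s: 38.87
eef_pos: [0.4134, 0.3641, 0.1047]
ee_rot: [[-1.0, -0.015, 0.001], [-0.015, 1.0, 0.003], [-0.001, 0.003, -1.0]]
wrist_force: [-0.3, 0.3, -0.8]
width: 0.0
grasp_force: 0.0
```

Run:
```python
from h import *
import pickle
f=grab("side");pickle.dump(f,open("side3.pkl","wb"))
c=f["image"][190:310,225:385];cv2.imwrite("pics/side_c3.png",cv2.resize(c,None,fx=5,fy=5,interpolation=cv2.INTER_CUBIC))
```

```text
(no output)
```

View pics/side_c3.png

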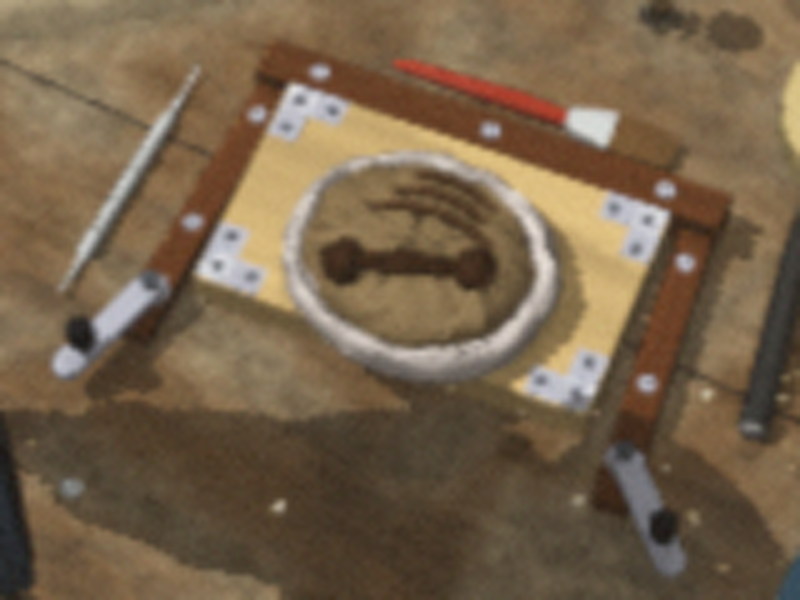

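The board now sits against the back stop along its whole far edge. Its near corners are at crop (195,275) and (588,410), and neither knob has moved. Next is a numeric check and the knob path.

Run:
```python
from h import *
import pickle
f=pickle.load(open("side3.pkl","rb"))
P=lambda a,b,z:onz(f,(a/5+225-.4,b/5+190-.4),z)
pl,pr=P(152,283,.026),P(625,451,.026);o,x,y,w=dock(pl,pr)
for n,a,b,z in(("NL",195,275,.028),("NR",588,410,.028),("FL",288,82,.028),("FR",669,210,.028),("s1",320,70,.026),("s2",665,188,.026)):
    d=P(a,b,z)[:2]-o;print(n,(d@x*1e3).round(1),(d@y*1e3).round(1))
th=np.deg2rad(0.5)
Y=np.array([-np.sin(th),np.cos(th)]);X=np.array([np.cos(th),np.sin(th)])
for sgn in(1,-1):
  for a in(-.4,0,.4,.8,1.2,1.57):
    k=o+X*(-.075-.05*np.cos(a))+Y*sgn*(.1318-.05*np.sin(a))
    # finger centre 20mm behind the knob along motion
    t=X*np.sin(a)-sgn*Y*np.cos(a)
    print(sgn,a,"knob",k.round(3),"finger",(k-.02*t).round(3))
```

```text
NL -63.3 111.6
NR -61.2 -106.0
FL 64.3 113.2
FR 65.0 -105.4
s1 79.0 100.6
s2 78.1 -98.7
1 -0.4 knob [0.481 0.241] finger [0.489 0.26 ]
1 0 knob [0.478 0.222] finger [0.478 0.242]
1 0.4 knob [0.482 0.203] finger [0.474 0.221]
1 0.8 knob [0.493 0.186] finger [0.479 0.2  ]
1 1.2 knob [0.51  0.176] finger [0.491 0.183]
1 1.57 knob [0.528 0.172] finger [0.508 0.172]
-1 -0.4 knob [ 0.484 -0.061] finger [ 0.492 -0.079]
-1 0 knob [ 0.48  -0.042] finger [ 0.48  -0.062]
-1 0.4 knob [ 0.484 -0.022] finger [ 0.476 -0.041]
-1 0.8 knob [ 0.495 -0.006] finger [ 0.481 -0.02 ]
-1 1.2 knob [0.511 0.005] finger [ 0.493 -0.002]
-1 1.57 knob [0.53  0.009] finger [0.51  0.009]
```

>>> servo_tool(moves=[[0,-23,-30,0,0,0,0],[0,-46,-60,0,0,0,0],[0,-67,-90,0,0,0,0],[0,-67,-90,30,0,0,0],[0,-67,-90,60,0,0,0]])

```text
time_s: 39.33
eef_pos: [0.4845, 0.2675, 0.0451]
ee_rot: [[-1.0, -0.007, 0.003], [-0.007, 1.0, 0.002], [-0.003, 0.002, -1.0]]
wrist_force: [-0.2, 1.1, -1.1]
width: 0.0001
grasp_force: 0.0
```

>>> servo_tool(moves=[[0,0,-6,0,0,0,0],[0,0,-12,0,0,0,0],[0,2,-22,0,0,0,0],[0,4,-33,0,0,0,0],[0,4,-33,0,0,0,0]])

```text
time_s: 39.75
eef_pos: [0.4787, 0.2347, 0.046]
ee_rot: [[-1.0, -0.01, 0.002], [-0.01, 1.0, 0.0], [-0.002, 0.0, -1.0]]
wrist_force: [-0.1, -0.0, 0.0]
width: 0.0002
grasp_force: 0.0
```

>>> servo_tool(moves=[[0,4,-13,0,0,0,0],[0,3,-24,0,0,0,0],[0,0,-35,0,0,0,0],[0,-5,-44,0,0,0,0],[0,-12,-51,0,0,0,0]])

```text
time_s: 40.17
eef_pos: [0.4914, 0.1843, 0.0447]
ee_rot: [[-1.0, -0.011, 0.0], [-0.011, 1.0, -0.0], [-0.0, -0.0, -1.0]]
wrist_force: [-0.9, 1.5, 0.2]
width: 0.0
grasp_force: 0.7
```

>>> servo_tool(moves=[[0,-5,-2,0,0,0,0],[0,-10,-4,0,0,0,0],[0,-13,-4,0,0,0,0],[0,-13,-4,0,0,0,0]])

```text
time_s: 40.5
eef_pos: [0.5047, 0.1817, 0.0443]
ee_rot: [[-1.0, -0.011, 0.0], [-0.011, 1.0, 0.0], [-0.0, 0.0, -1.0]]
wrist_force: [-0.4, 0.9, 0.5]
width: 0.0001
grasp_force: 0.0
```

>>> servo_tool(moves=[[0,-1.5,0,0,0,0,0],[0,-3,0,0,0,0,0]])

```text
time_s: 40.67
eef_pos: [0.5068, 0.1819, 0.0443]
ee_rot: [[-1.0, -0.011, -0.0], [-0.011, 1.0, -0.0], [0.0, -0.0, -1.0]]
wrist_force: [-1.2, -0.9, -0.9]
width: -0.0
grasp_force: 0.6
```

>>> servo_tool(moves=[[0,-1,0,0,0,0,0],[0,-2,0,0,0,0,0]])

```text
time_s: 40.83
eef_pos: [0.5088, 0.1818, 0.0444]
ee_rot: [[-1.0, -0.011, -0.0], [-0.011, 1.0, -0.0], [0.0, -0.0, -1.0]]
wrist_force: [-0.7, -0.4, -0.2]
width: -0.0002
grasp_force: 0.6
```

>>> servo_tool(moves=[[0,-0.8,0,0,0,0,0],[0,-0.8,0,0,0,0,0]])

```text
time_s: 41.0
eef_pos: [0.5098, 0.1817, 0.0445]
ee_rot: [[-1.0, -0.011, 0.0], [-0.011, 1.0, -0.0], [-0.0, -0.0, -1.0]]
wrist_force: [-1.2, -0.1, -0.1]
width: -0.0001
grasp_force: 0.4
```

>>> servo_tool(moves=[[0,-1,0,0,0,0,0],[0,-1,0,0,0,0,0]])

```text
time_s: 41.17
eef_pos: [0.5108, 0.1816, 0.0444]
ee_rot: [[-1.0, -0.011, 0.0], [-0.011, 1.0, 0.0], [-0.0, 0.0, -1.0]]
wrist_force: [-1.4, -0.4, -0.6]
width: 0.0001
grasp_force: 0.5
```

>>> servo_tool(moves=[[0,-1,0,0,0,0,0],[0,-1,0,0,0,0,0]])

```text
time_s: 41.33
eef_pos: [0.5119, 0.1816, 0.0445]
ee_rot: [[-1.0, -0.011, 0.0], [-0.011, 1.0, -0.0], [-0.0, -0.0, -1.0]]
wrist_force: [-1.4, -1.3, 0.0]
width: 0.0003
grasp_force: 0.5
```

>>> servo_tool(moves=[[0,-0.8,0,0,0,0,0],[0,-0.8,0,0,0,0,0]])

```text
time_s: 41.5
eef_pos: [0.5124, 0.1816, 0.0444]
ee_rot: [[-1.0, -0.011, -0.0], [-0.011, 1.0, -0.0], [0.0, -0.0, -1.0]]
wrist_force: [-3.3, -1.4, -0.0]
width: -0.0002
grasp_force: 1.3
```

>>> servo_tool(moves=[[0,-0.7,0,0,0,0,0],[0,-0.7,0,0,0,0,0]])

```text
time_s: 41.67
eef_pos: [0.5126, 0.1816, 0.0443]
ee_rot: [[-1.0, -0.011, -0.001], [-0.011, 1.0, -0.0], [0.001, -0.0, -1.0]]
wrist_force: [-6.1, -0.3, 2.7]
width: 0.0002
grasp_force: 3.0
```

>>> servo_tool(moves=[[0,20,2,0,0,0,0],[0,45,2,0,0,0,0],[0,55,0,-35,0,0,0],[0,55,-30,-65,0,0,0],[0,55,-65,-70,0,0,0]])

```text
time_s: 42.08
eef_pos: [0.4607, 0.1173, 0.1187]
ee_rot: [[-1.0, -0.015, 0.006], [-0.015, 1.0, 0.002], [-0.006, 0.002, -1.0]]
wrist_force: [2.5, 0.4, 1.4]
width: -0.0001
grasp_force: 0.0
```

Run:
```python
from h import *
import pickle
f=pickle.load(open("side3.pkl","rb"))
for p in((383,300),(377,345),(400,258),(435,275),(362,352)):print(p,onz(f,p,.05).round(3),onz(f,p,.1).round(3))
c=f["image"][230:380,300:460];cv2.imwrite("pics/vise.png",cv2.resize(c,None,fx=4,fy=4,interpolation=cv2.INTER_CUBIC))
```

```text
(383, 300) [ 0.499 -0.138  0.05 ] [ 0.477 -0.139  0.1  ]
(377, 345) [ 0.385 -0.161  0.05 ] [ 0.367 -0.162  0.1  ]
(400, 258) [ 0.625 -0.141  0.05 ] [ 0.597 -0.142  0.1  ]
(435, 275) [ 0.612 -0.237  0.05 ] [ 0.585 -0.234  0.1  ]
(362, 352) [ 0.356 -0.134  0.05 ] [ 0.339 -0.136  0.1  ]
```

View pics/vise.png

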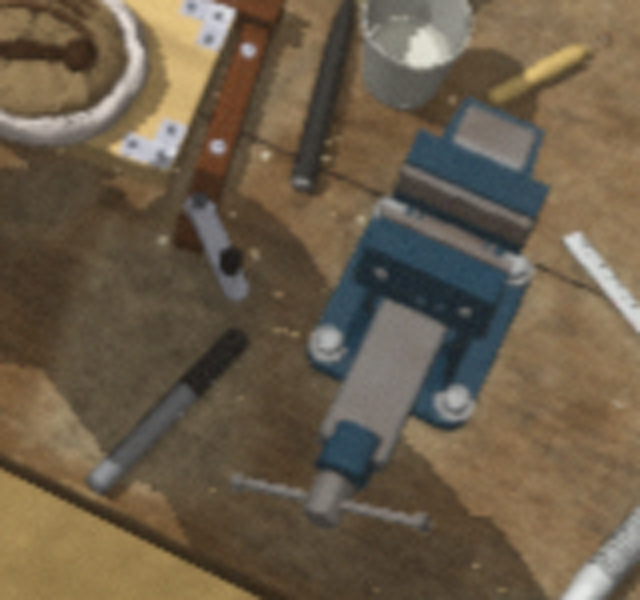

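>>> servo_tool(moves=[[45,-6,-38,0,0,0,0],[45,-12,-76,0,0,0,0],[45,-18,-114,0,0,0,0],[45,-24,-152,0,0,0,0],[45,-30,-190,0,0,0,0]])

```text
time_s: 42.5
eef_pos: [0.4915, -0.0756, 0.1149]
ee_rot: [[-1.0, -0.011, 0.001], [-0.011, 1.0, -0.0], [-0.001, -0.0, -1.0]]
wrist_force: [0.5, 0.8, -0.4]
width: 0.0447
grasp_force: 0.0
```

>>> servo_tool(moves=[[45,0,0,0,0,0,0],[45,0,0,0,0,0,0]])

```text
time_s: 42.67
eef_pos: [0.4915, -0.0755, 0.1145]
ee_rot: [[-1.0, -0.007, 0.001], [-0.007, 1.0, -0.0], [-0.001, -0.0, -1.0]]
wrist_force: [0.0, -0.6, 0.1]
width: 0.0447
grasp_force: 0.0
```

Run:
```python
from h import *
f=grab("wrist");cv2.imwrite("pics/w2.png",f["image"]);s=f["st"];print(s["eef_pos"],s["width"])
```

```text
[ 0.49148525 -0.07546911  0.11451131] 0.04467676069475643
```

View pics/w2.png

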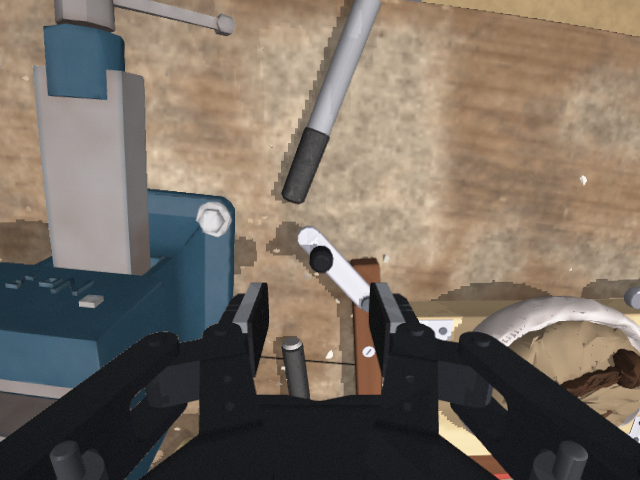

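The wrist view shows the right knob top at (320,256), midway between the open fingers. The vise is to the left, outside them. I'll cast a ray for the knob.

Run:
```python
from h import *
f=grab("wrist");print(onz(f,(321,254),.047),onz(f,(368,302),.026), onz(f,(240,340),.047))
```

```text
[ 0.48904019 -0.0731466   0.047     ] [ 0.53103943 -0.0400381   0.026     ] [ 0.54859972 -0.12509066  0.047     ]
```

>>> servo_tool(moves=[[45,3,2,0,0,0,0],[45,3,2,35,0,0,0],[45,3,2,68,0,0,0],[45,3,2,68,0,0,0]])

```text
time_s: 43.1
eef_pos: [0.4846, -0.0699, 0.042]
ee_rot: [[-1.0, -0.013, -0.007], [-0.013, 1.0, 0.001], [0.007, 0.001, -1.0]]
wrist_force: [-2.4, 0.5, -1.0]
width: 0.0449
grasp_force: 0.0
```

>>> servo_tool(moves=[[45,2,12,0,0,0,0],[45,4,22,0,0,0,0],[45,7,34,0,0,0,0],[45,8,48,0,0,0,0],[45,8,56,0,0,0,0]])

```text
time_s: 43.52
eef_pos: [0.4797, -0.0137, 0.0482]
ee_rot: [[-1.0, -0.012, 0.002], [-0.012, 1.0, 0.0], [-0.002, 0.0, -1.0]]
wrist_force: [-0.7, -1.8, 0.3]
width: 0.045
grasp_force: 0.8
```

>>> servo_tool(moves=[[45,20,-2,0,0,0,0],[45,42,-2,0,0,0,0],[0,42,-25,0,0,0,0],[0,42,-45,0,0,0,0],[0,42,-45,0,0,0,0]])

```text
time_s: 43.93
eef_pos: [0.4388, -0.0626, 0.048]
ee_rot: [[-1.0, -0.01, 0.003], [-0.01, 1.0, -0.001], [-0.003, -0.001, -1.0]]
wrist_force: [-0.5, 0.8, 0.0]
width: 0.0093
grasp_force: 0.0
```

>>> servo_tool(moves=[[0,0,0,0,0,0,0],[0,0,0,4,0,0,0],[0,-20,0,4,0,0,0],[0,-40,0,4,0,0,0],[0,-40,0,4,0,0,0]])

```text
time_s: 44.35
eef_pos: [0.4813, -0.0598, 0.0428]
ee_rot: [[-1.0, -0.012, 0.003], [-0.012, 1.0, 0.0], [-0.003, -0.0, -1.0]]
wrist_force: [0.1, -0.5, -0.0]
width: 0.0003
grasp_force: 0.0
```

>>> servo_tool(moves=[[0,3,10,0,0,0,0],[0,4,19,0,0,0,0],[0,3,29,0,0,0,0],[0,0,40,0,0,0,0],[0,-6,49,0,0,0,0]])

```text
time_s: 44.77
eef_pos: [0.4828, -0.0101, 0.0426]
ee_rot: [[-1.0, -0.012, -0.0], [-0.012, 1.0, 0.0], [0.0, 0.0, -1.0]]
wrist_force: [-1.4, -1.5, 0.1]
width: -0.0001
grasp_force: 0.7
```

>>> servo_tool(moves=[[0,-6,7,0,0,0,0],[0,-11,9,0,0,0,0],[0,-16,10,0,0,0,0],[0,-19,10,0,0,0,0],[0,-19,10,0,0,0,0]])

```text
time_s: 45.18
eef_pos: [0.5031, -0.0017, 0.0424]
ee_rot: [[-1.0, -0.011, 0.0], [-0.011, 1.0, -0.0], [-0.0, -0.0, -1.0]]
wrist_force: [-0.7, -0.2, 0.5]
width: 0.0002
grasp_force: 0.0
```

>>> servo_tool(moves=[[0,-1.5,0,0,0,0,0],[0,-3,0,0,0,0,0]])

```text
time_s: 45.35
eef_pos: [0.5051, -0.0018, 0.0424]
ee_rot: [[-1.0, -0.01, -0.0], [-0.01, 1.0, -0.0], [0.0, -0.0, -1.0]]
wrist_force: [-0.8, 0.0, 0.3]
width: -0.0
grasp_force: 0.6
```

>>> servo_tool(moves=[[0,-1.5,0,0,0,0,0],[0,-3,0,0,0,0,0]])

```text
time_s: 45.52
eef_pos: [0.5083, -0.0016, 0.0424]
ee_rot: [[-1.0, -0.011, -0.0], [-0.011, 1.0, -0.0], [0.0, -0.0, -1.0]]
wrist_force: [-1.8, -0.1, 0.1]
width: 0.0003
grasp_force: 0.6
```

>>> servo_tool(moves=[[0,-1.5,0,0,0,0,0],[0,-2.5,0,0,0,0,0]])

```text
time_s: 45.68
eef_pos: [0.511, -0.0015, 0.0425]
ee_rot: [[-1.0, -0.011, 0.0], [-0.011, 1.0, -0.0], [-0.0, -0.0, -1.0]]
wrist_force: [-1.5, -0.4, -0.1]
width: -0.0001
grasp_force: 0.5
```

>>> servo_tool(moves=[[0,-1,0,0,0,0,0],[0,-1.5,0,0,0,0,0]])

```text
time_s: 45.85
eef_pos: [0.5124, -0.0014, 0.0424]
ee_rot: [[-1.0, -0.011, 0.0], [-0.011, 1.0, 0.0], [-0.0, 0.0, -1.0]]
wrist_force: [-1.2, 0.1, -0.5]
width: 0.0005
grasp_force: 0.5
```

>>> servo_tool(moves=[[0,-1,0,0,0,0,0],[0,-1,0,0,0,0,0]])

```text
time_s: 46.02
eef_pos: [0.5134, -0.0013, 0.0425]
ee_rot: [[-1.0, -0.011, 0.0], [-0.011, 1.0, 0.0], [-0.0, 0.0, -1.0]]
wrist_force: [0.1, -0.4, 0.3]
width: 0.0005
grasp_force: 0.4
```

>>> servo_tool(moves=[[0,-0.8,0,0,0,0,0],[0,-0.8,0,0,0,0,0]])

```text
time_s: 46.18
eef_pos: [0.5141, -0.0013, 0.0424]
ee_rot: [[-1.0, -0.011, 0.0], [-0.011, 1.0, -0.0], [-0.0, -0.0, -1.0]]
wrist_force: [-1.6, 0.6, -0.5]
width: 0.0001
grasp_force: 0.4
```

>>> servo_tool(moves=[[0,-0.7,0,0,0,0,0],[0,-0.7,0,0,0,0,0]])

```text
time_s: 46.35
eef_pos: [0.5146, -0.0013, 0.0424]
ee_rot: [[-1.0, -0.011, -0.0], [-0.011, 1.0, -0.0], [0.0, -0.0, -1.0]]
wrist_force: [-1.7, -0.8, -0.6]
width: 0.0
grasp_force: 0.8
```

>>> servo_tool(moves=[[0,-0.7,0,0,0,0,0],[0,-0.7,0,0,0,0,0]])

```text
time_s: 46.52
eef_pos: [0.515, -0.0013, 0.0422]
ee_rot: [[-1.0, -0.011, -0.001], [-0.011, 1.0, -0.0], [0.001, 0.0, -1.0]]
wrist_force: [-4.9, 0.4, 1.5]
width: 0.0001
grasp_force: 2.0
```

>>> servo_tool(moves=[[0,-0.4,0,0,0,0,0],[0,25,0,0,0,0,0],[0,55,0,0,0,0,0],[0,70,10,-35,0,0,0],[0,80,40,-65,0,0,0]])

```text
time_s: 46.93
eef_pos: [0.4326, 0.0348, 0.1062]
ee_rot: [[-1.0, -0.008, -0.003], [-0.008, 1.0, -0.001], [0.003, -0.001, -1.0]]
wrist_force: [2.8, 2.0, 0.9]
width: -0.0001
grasp_force: 0.0
```

>>> servo_tool(moves=[[0,0,41,0,0,0,0],[0,0,82,0,0,0,0],[0,0,123,0,0,0,0],[0,0,164,0,0,0,0],[0,0,205,0,0,0,0]])

```text
time_s: 47.35
eef_pos: [0.4332, 0.2438, 0.1065]
ee_rot: [[-1.0, -0.011, 0.001], [-0.011, 1.0, 0.001], [-0.001, 0.001, -1.0]]
wrist_force: [1.6, -0.9, -0.5]
width: 0.0001
grasp_force: 0.0
```

>>> servo_tool(moves=[[0,10,40,0,0,0,0],[0,20,80,0,0,0,0],[0,20,120,0,0,0,0],[0,20,120,0,0,0,0]])

```text
time_s: 47.68
eef_pos: [0.4115, 0.3675, 0.1062]
ee_rot: [[-1.0, -0.015, 0.001], [-0.015, 1.0, 0.003], [-0.001, 0.003, -1.0]]
wrist_force: [0.4, 0.2, -0.8]
width: 0.0
grasp_force: 0.0
```

Run:
```python
from h import *
f=grab("side");print(f["st"]["eef_pos"],f["st"]["wrist_force"])
c=f["image"][190:310,225:385];cv2.imwrite("pics/side_c4.png",cv2.resize(c,None,fx=5,fy=5,interpolation=cv2.INTER_CUBIC))
```

```text
[0.41145846 0.36752339 0.10622455] [ 0.38368188  0.22318551 -0.76121677]
```

View pics/side_c4.png

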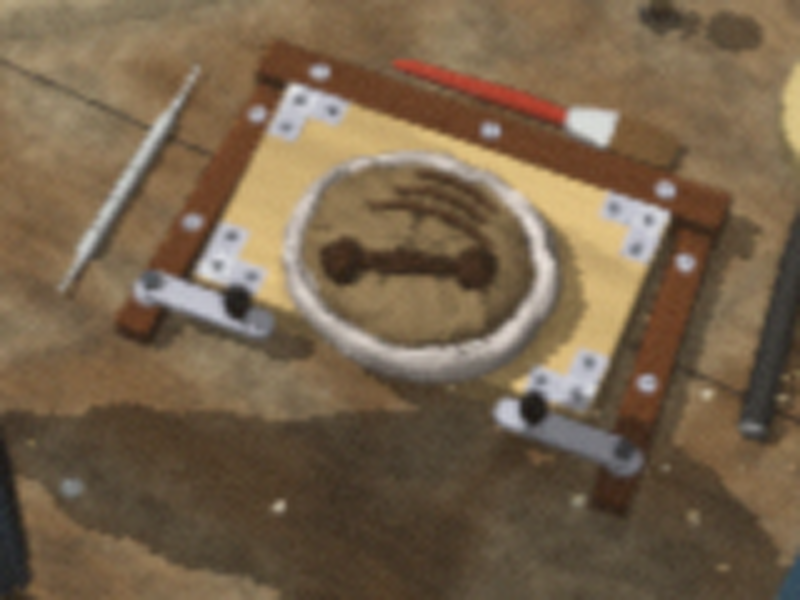

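The board is home, and both bars lie across its near edge: left from (152,283) to (262,322), right from (625,455) to (508,412). The arm is clear, so I'm handing the job in.

```bash
python3 -c "
from cell import finish_job
print(finish_job())"
```

```text
the job is handed in; nothing more can be done
None
```

I handed the job in at about 48 s of the 72 s allowed, but the hand-in gave no verdict. By push force and the last picture, the board is home against the back stop on both sides and both turn-buttons are across its near edge. The nearby tools in view had not moved, and the arm was clear of everything. The highest push I read was about 23 N (limit 25 N), when the board rubbed a cleat; forces were only read between moves.

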